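# Pack the stand loupes into the stall's carrying case

## Robot

A 6-joint arm with a two-finger parallel gripper is mounted at the origin on the work surface. World frame = base frame: x ahead of the robot, y to its left, z up, the work surface at z = 0. Lengths are in m, angles in rad, forces in N, time in s.
With the tool pointing down it reaches from about 0.35 to 0.975 m from the base axis. Payload 4.9 kg.
Tool frame: the origin (TCP) lies at the very end of the fingers, on their centre line; the grasp point (between the pads) lies 19 mm behind it; z points along the fingers, y is the line along which they close (so a half turn about z gives the same grasp; the last joint's range is limited). The gripper opens to 85 mm and grips with 20 to 120 N. Pads are 22 mm wide; open, the fingers measure 114 mm over their backs; the gripper's body (76 mm by 85 mm) begins 54 mm behind the grasp point. The pads swing forward as they close: fully open they stand 13 mm farther back than shut.
Start: joints at [1.029, 0.053, 1.613, -0, 1.476, -0.119], TCP at [0.256, 0.57, 0.205] pointing down, gripper open.
Joint ranges: [-3.01, 3.01], [-1.01, 2.22], [0.06, 2.58], [-1.02, 4.17], [0.09, 2.62], [-3.14, 3.14]. Speed limits (rad/s): [2.57, 2.57, 3.14, 3.14, 3.14, 3.14].

## Interface

Orientations are given as a unit quaternion [w, x, y, z].
In Python, from plant import manip gives the robot as it stands.
- The arm moves only by the shell command python3 -m pendant 'ROWS'. ROWS is JSON, a list of rows, each a list of 3 entries, a list of its own where there are three numbers: the opening, from 0 (shut) to 1 (fully open), then the shift along the tool's x, y, z in units of 12 cm (1.0 is 12 cm), then the turn about the tool's z in units of pi rad (1.0 is pi rad). In form: [[gripper, [dx, dy, dz], roll], ...]. A call has 1 to 10 rows; each row is the pose to reach, as a shift and turn from the pose commanded when the call began, along the tool's axes at that moment, turning the shorter way round; what a row does not reach only later rows make up. A row lasts 1/10 s, in which the tool goes at most 50 mm and 8.59 degrees, less where a joint would pass 70% of its speed; a pose out of reach is approached as far as the arm can. A call with a number of a shift or a turn outside -1 to 1 is refused whole. A call with a gripper value outside its range is refused whole. The fingers move at their own pace and stop on an object; the grip force is fixed at half the most. Time passes only in rows, so rows that repeat a pose let the fingers close. It gives the time, the measured TCP pose, the force, the opening and the grip force at its end, in the units of the state.
- manip.state(): the state, without advancing time (a new reading comes with each control period).
- manip.grab_frame(name): name is "scene" or "top" or "wrist"; returns a dict with "img" (384x512x3 uint8, red, green, blue), "fx", "fy", "cx", "cy" (pixels), "eye" and "rotation" of the camera in the world; the wrist camera has in their place "tool_from_camera" (4x4, takes a point from camera to tool coordinates, whose origin is the TCP and whose axes are the flange's). Camera axes: x right, y down, z forward; pixel columns grow to the right and rows downward; lengths in m; the calibration is good to about 2 mm. The wrist camera is an equidistant fisheye: a pixel r from the principal point sees the ray r / f radians off the axis. A picture is of the moment at which its call begins: read the wrist's pose just before it. There is no depth.
- manip.job_done(): hands the job in; it is judged then, once.
The state is a dict: "time": time; "joint_pos": joint angles; "joint_vel": joint speeds; "joint_efforts": joint torques, N m; "tool_pos": TCP position; "tool_rot": TCP orientation; "contact_force": force on the tool from outside, world axes, zero at the start; "ft_torque": the same for the moment, N m; "gripper_width": opening from 0.0 (shut) to 1.0 (fully open); "grasp_force": force on a finger pad.
Only numpy, scipy, OpenCV 4.12 (cv2) and the standard library are available. Lean on these libraries where they do the work, as an engineer would, in place of code of your own. Each camera call takes 0.05 s, during which the arm holds its last target. There are 200 camera calls.

## Task

Pack the repair stall's loupes for the road: slide the carrying case's lid open, take any tall canisters out of the case and stand them in the shallow tray (squat tins in the case stay where they are), stand every loupe upright in a free compartment of its own, then slide the lid fully shut. The loupes are delicate: hold them with a light grip, and lower them right to the compartment floor, neither dropping them nor pressing them down. Slide the lid gently and leave the other things on the table alone.

Things in the scene. Friction and masses are not known exactly. Their poses are not given: they have to be found in the camera images.
- case: Wooden carrying case, fixed, 322 (its x) x 218 mm (its y), rim 82 mm above the table. Origin: centre of its underside, z up. Floor and outer walls 8 mm thick. Inside, three columns (along x) by two rows (along y) of square compartments 98 mm wide, separated by 6 mm dividers rising only 30 mm above the inner floor. Sliding lid on top.
- lid (a joint): Sliding lid of the case, m: 0 fully shut, 0.235 fully open (end stops). Slides flat to the case's +y (the robot's left), sticking out that far beyond the case; stays where left; takes 2 N plus 3 N per m/s. Panel 322 x 218 x 8 mm, underside 82 mm above the table: standing loupes pass under it. Slide it gently: over 0.35 m/s is too fast.
- lid_grip (a point): Centre of the lid's grip, to pinch from above: an upright wooden bar 70 mm long (along the case's x), 16 mm thick (case's y), 30 mm high, standing on the lid 26 mm in from its -y edge. This point lies 9 mm below the bar's top, 106 mm above the table, and moves with the lid.
- cell0 (a point): Centre of the inner floor of one compartment (98 mm square, 8 mm above the table); axes as the case's. The compartment may be free, or hold a canister or a squat tin at the start.
- cell1 (a point): Centre of the inner floor of one compartment (98 mm square, 8 mm above the table); axes as the case's. The compartment may be free, or hold a canister or a squat tin at the start.
- cell2 (a point): Centre of the inner floor of one compartment (98 mm square, 8 mm above the table); axes as the case's. The compartment may be free, or hold a canister or a squat tin at the start.
- cell3 (a point): Centre of the inner floor of one compartment (98 mm square, 8 mm above the table); axes as the case's. The compartment may be free, or hold a canister or a squat tin at the start.
- cell4 (a point): Centre of the inner floor of one compartment (98 mm square, 8 mm above the table); axes as the case's. The compartment may be free, or hold a canister or a squat tin at the start.
- cell5 (a point): Centre of the inner floor of one compartment (98 mm square, 8 mm above the table); axes as the case's. The compartment may be free, or hold a canister or a squat tin at the start.
- loupe0: Stand loupe (bench magnifier): black cylinder, lens on top, wider foot; body 40 mm in diameter, foot 60 mm in diameter and 6 mm thick, 64 mm high in all, 70 to 120 g. Origin: centre of its underside, z up along it. Starts upright right of the case; may be absent. Delicate: a 20 to 25 N grip is plenty; the two pads' forces on it added together must stay below 60 N (30 N each).
- loupe1: Stand loupe (bench magnifier): black cylinder, lens on top, wider foot; body 40 mm in diameter, foot 60 mm in diameter and 6 mm thick, 64 mm high in all, 70 to 120 g. Origin: centre of its underside, z up along it. Starts upright right of the case; may be absent. Delicate: a 20 to 25 N grip is plenty; the two pads' forces on it added together must stay below 60 N (30 N each).
- loupe2: Stand loupe (bench magnifier): black cylinder, lens on top, wider foot; body 40 mm in diameter, foot 60 mm in diameter and 6 mm thick, 64 mm high in all, 70 to 120 g. Origin: centre of its underside, z up along it. Starts upright right of the case; may be absent. Delicate: a 20 to 25 N grip is plenty; the two pads' forces on it added together must stay below 60 N (30 N each).
- loupe3: Stand loupe (bench magnifier): black cylinder, lens on top, wider foot; body 40 mm in diameter, foot 60 mm in diameter and 6 mm thick, 64 mm high in all, 70 to 120 g. Origin: centre of its underside, z up along it. Starts upright right of the case; may be absent. Delicate: a 20 to 25 N grip is plenty; the two pads' forces on it added together must stay below 60 N (30 N each).
- canister0: Tall canister, plain metal cylinder 44 mm in diameter, 60 mm high, 120 g; origin: centre of its underside, z up along it. Starts standing in the middle of a compartment (within about 4 mm), or absent. To be moved to the tray.
- canister1: Tall canister, plain metal cylinder 44 mm in diameter, 60 mm high, 120 g; origin: centre of its underside, z up along it. Starts standing in the middle of a compartment (within about 4 mm), or absent. To be moved to the tray.
- canister2: Tall canister, plain metal cylinder 44 mm in diameter, 60 mm high, 120 g; origin: centre of its underside, z up along it. Starts standing in the middle of a compartment (within about 4 mm), or absent. To be moved to the tray.
- tin0: Squat tin, plain metal, 56 mm in diameter and only 30 mm high, 120 g; origin: centre of its underside. Stands in a compartment of the case, where it stays, or absent.
- tin1: Squat tin, plain metal, 56 mm in diameter and only 30 mm high, 120 g; origin: centre of its underside. Stands in a compartment of the case, where it stays, or absent.
- tin2: Squat tin, plain metal, 56 mm in diameter and only 30 mm high, 120 g; origin: centre of its underside. Stands in a compartment of the case, where it stays, or absent.
- tray: Shallow wooden tray, fixed, right of the loupes: 210 mm (its x) x 90 mm (its y), walls 5 mm thick and 18 mm high, floor 5 mm thick; origin: centre of its underside. Starts empty.
- whetstone: Grey whetstone, 190 x 45 x 22 mm, lying at the front left, clear of the lid; origin: centre of its underside, x along it. A bystander.
- tweezers: Steel tweezers, 150 mm long (x), 6 mm high, lying among the loupes; origin: centre of the underside. A bystander.
- driver: Screwdriver, 170 mm, lying left of the case, below the height of the lid; a bystander.
Things that resemble listed ones, but are neither listed nor needed, are in the scene too. What is shaped like the loupe3 but purple is not meant.

How it is judged:
By the outcome, as a careful person would: the job done as asked, in the order asked, and still so for the second after the job is handed in, with the robot touching nothing.
Of canister0, canister1, canister2 only 1 to 2 are there at a start; the rules pass over those that are not, and their reading is None.
Of tin0, tin1, tin2 only 1 to 2 are there at a start; the rules pass over those that are not, and their reading is None.
Of loupe0, loupe1, loupe2, loupe3 only 3 to 4 are there at a start; the rules pass over those that are not, and their reading is None.
At some moment in a run one of loupe0, loupe1, loupe2, loupe3 may be knocked a few centimetres aside while the robot is not near it.
It also fails if it takes over 210 s, if anything falls off the work surface, if the arm or the gripper's body presses on something with over 40 N, if the wrist force passes 120 N, or if a joint passes its speed limit or range.

## Working session

There is one attempt and no reset: what is moved stays moved. The work goes in short steps, Python scripts to look and compute and a shell command to move; the robot and the scene stay as the last step left them, time stands still between calls to the robot, and variables do not carry over. Pictures are saved under pics/ and viewed, at most 14 in all, crops included, and the job is handed in when it is done.

```bash
ls; mkdir -p pics
python3 - <<'E'
from plant import manip
import cv2,pickle
s=manip.state();print(s)
for n in("scene","top"):
    f=manip.grab_frame(n);pickle.dump(f,open(f"pics/{n}.pkl","wb"))
    print(n,f["fx"],f["cx"],f["cy"],f["eye"],f["rotation"])
    cv2.imwrite(f"pics/{n}0.png",cv2.resize(f["img"][:,:,::-1],(800,600),interpolation=cv2.INTER_CUBIC))
E
```

```text
pics
{'time': 0.0, 'joint_pos': array([ 1.02903901e+00,  5.33315168e-02,  1.61430045e+00,  1.08746599e-05,
        1.47601566e+00, -1.19024930e-01]), 'joint_vel': array([-0.00041427, -0.00065815, -0.0002203 , -0.00225354, -0.00071875,
        0.00011941]), 'joint_efforts': array([-1.17653258e-04, -3.93684053e+01, -3.70173526e+01, -2.41246507e-04,
        7.21282893e-03, -3.72272530e-05]), 'tool_pos': array([0.25606473, 0.56938785, 0.20387494]), 'tool_rot': array([-3.38450393e-04,  2.09796284e-01,  9.77744580e-01, -9.70161690e-04]), 'contact_force': array([-0.10928217,  0.28740282,  0.29646351]), 'ft_torque': array([ 0.01224347, -0.02253462, -0.04500459]), 'grasp_force': 0.0, 'gripper_width': 1.0018703362972776}
scene 477.04599016482285 252.8949975975694 183.70519154440075 [1.60721902 0.08855515 1.13578236] [-0.26561782  0.62564434  0.6711043  -0.29603268]
top 407.6526544318889 261.78260273212544 198.4529276049618 [ 0.34271243 -0.00155195  1.06680199] [ 0.05288031 -0.69953412  0.71027753 -0.05797855]
```

View pics/top0.png

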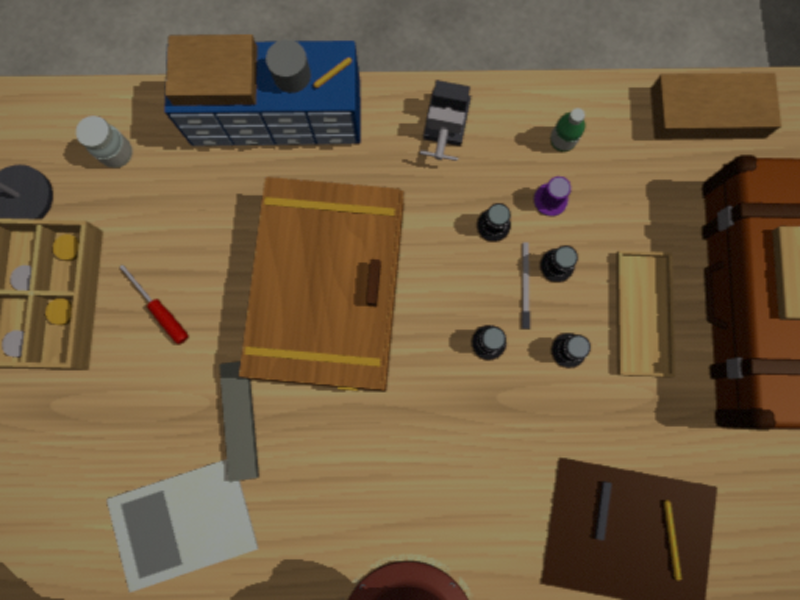

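View pics/scene0.png

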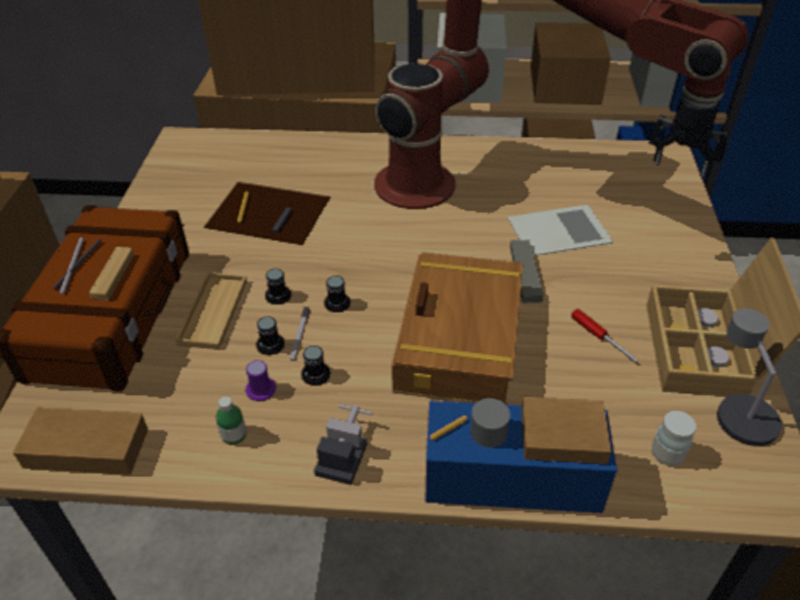

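The top view shows the case at about (325,285), the lid's grip bar at (373,283), loupes at (494,221), (559,263), (489,342) and (571,350), and the tray at (643,313). Several things could be mistaken for these:
- **Purple loupe shape**, (553,195): excluded by the task.
- **Compartment box at far left**, (45,295): not the case, since it has four cells and no lid.
- **Orange trunk**, (760,290): not the case.
- **Grey cylinder on the blue drawers**, (288,65), and **green bottle**, (569,130): not loupes or canisters.

So I take the four black loupes and the wooden lidded case, and I'll check that choice in a close crop.

```bash
cat > h.py <<'E'
import numpy as np,cv2,pickle
from scipy.spatial.transform import Rotation as R
from plant import manip
def rot(q): return R.from_quat(np.roll(q,-1)) 
def cast(f,px,z):
    px=np.atleast_2d(px).astype(float)
    d=np.c_[(px[:,0]-f["cx"])/f["fx"],(px[:,1]-f["cy"])/f["fy"],np.ones(len(px))]
    d=rot(f["rotation"]).apply(d); e=np.array(f["eye"])
    return (e+d*((z-e[2])/d[:,2])[:,None])[:,:2]
def proj(f,P):
    c=rot(f["rotation"]).inv().apply(np.atleast_2d(P)-f["eye"]); return np.c_[c[:,0]/c[:,2]*f["fx"]+f["cx"],c[:,1]/c[:,2]*f["fy"]+f["cy"]]
def blobs(f,lo,hi,box=None,amin=15):
    h=cv2.cvtColor(f["img"],cv2.COLOR_RGB2HSV); m=cv2.inRange(h,lo,hi)
    if box: k=np.zeros_like(m);x0,y0,x1,y1=box;k[y0:y1,x0:x1]=255;m&=k
    n,l,s,c=cv2.connectedComponentsWithStats(m); return [(c[i].round(1),s[i],l==i) for i in range(1,n) if s[i][4]>=amin]
E
python3 - <<'E'
from h import *
f=pickle.load(open("pics/top.pkl","rb"))
im=f["img"]
c=cv2.resize(im[100:260,150:440,::-1],None,fx=2.75,fy=2.75,interpolation=cv2.INTER_CUBIC);cv2.imwrite("pics/c1.png",c)
h=cv2.cvtColor(im,cv2.COLOR_RGB2HSV)
for p in [(318,133),(363,167),(317,218),(370,223),(320,143),(239,181),(210,130),(220,180),(280,180),(300,180),(400,200)]:print(p,h[p[1],p[0]])
E
```

```text
(318, 133) [ 83  22 106]
(363, 167) [ 86  19 108]
(317, 218) [ 90  16 109]
(370, 223) [ 99  16 112]
(320, 143) [83 17 61]
(239, 181) [ 12 184  61]
(210, 130) [ 21 192 149]
(220, 180) [ 15 173 125]
(280, 180) [ 18 109 152]
(300, 180) [ 19 109 152]
(400, 200) [ 20 123 151]
```

View pics/c1.png

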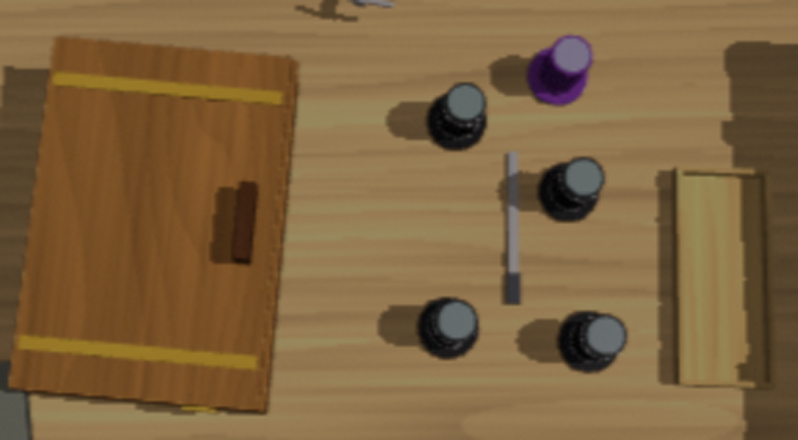

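The crop confirms four black loupes, with lens centres at crop (466,103), (584,177), (457,320) and (606,334). It also shows the purple decoy at (572,52), the grip bar at (245,222), and the tray with corners (677,170) to (768,385).

```bash
cat > meas.py <<'E'
from h import *
f=pickle.load(open("pics/top.pkl","rb")); g=pickle.load(open("pics/scene.pkl","rb"))
def cr(x,y): return np.array([x,y])/2.75+[150-.32,100-.32]
C=[cast(f,cr(*p),.09)[0] for p in [(55,37),(297,58),(267,412),(10,387)]]
print("corners",np.round(C,4)); 
for i in range(4): print(np.linalg.norm(C[i]-C[(i+1)%4]).round(4))
# stripes
for c,s,m in blobs(f,(18,150,90),(28,255,255),(150,100,262,255),60):
    p=cast(f,np.argwhere(m)[:,::-1],.09); v=np.linalg.svd(p-p.mean(0))[2][0]; print("stripe",p.mean(0).round(4),np.degrees(np.arctan2(v[1],v[0])),np.ptp(p@v))
for c,s,m in blobs(f,(0,100,20),(15,255,75),(225,160,250,200),20): 
    p=np.argwhere(m)[:,::-1]; print("bar",cast(f,c,.115),s); q=cv2.boxPoints(cv2.minAreaRect(p.astype(np.float32))); print(cast(f,q,.115).round(4))
for F,nm,bx in((f,"top",(295,120,385,235)),(g,"scene",(150,165,235,255))):
  for c,s,m in blobs(F,(60,5,75),(125,60,200),bx,20): print(nm,"lens",c,s[4],cast(F,c,.064)[0].round(4))
print("tray",cast(f,[cr(*p) for p in [(677,170),(768,175),(768,385),(680,383)]],.018).round(4))
E
python3 meas.py
```

```text
corners [[ 0.717   0.2175]
 [ 0.6941 -0.0027]
 [ 0.3749  0.0278]
 [ 0.3998  0.2502]]
0.2214
0.3207
0.2238
0.3189
stripe [0.6675 0.116 ] 83.91096931707514 0.20866419066703945
stripe [0.4285 0.1406] 84.02014888320706 0.20984975620736257
bar [[0.53453594 0.05248503]] [227 166  17  30 354]
[[0.5048 0.0737]
 [0.5759 0.0666]
 [0.5719 0.033 ]
 [0.501  0.0405]]
top lens [319.  136.6] 128 [ 0.6591 -0.1587]
top lens [361.9 164. ] 131 [ 0.5858 -0.2645]
top lens [315.9 216.1] 140 [ 0.4551 -0.1433]
top lens [370.  221.5] 138 [ 0.4397 -0.2767]
scene lens [175.4 175.3] 46 [ 0.4423 -0.2765]
scene lens [214.2 179.9] 50 [ 0.457 -0.143]
scene lens [170.  206.4] 63 [ 0.5873 -0.2651]
scene lens [199.9 225.4] 71 [ 0.6605 -0.1587]
tray [[ 0.6024 -0.367 ]
 [ 0.5963 -0.4545]
 [ 0.395  -0.4384]
 [ 0.3981 -0.3561]]
```

The two views agree on the loupes to within 2 mm, and the lid and tray sizes match the given ones. Next I'll write a small planner and go to the lid grip.

```bash
cat > plan.py <<'E'
from h import *
A=np.radians(-5.9); CX=np.array([np.cos(A),np.sin(A)]); CY=np.array([-CX[1],CX[0]]); CC=np.array([.5465,.1258])
cell=lambda i,j: CC+.104*i*CX+.052*j*CY   # i -1..1, j -1,1
LOU=dict(a=(.660,-.1587),b=(.5865,-.2648),c=(.456,-.1432),d=(.441,-.2766))
TR=np.array([.4979,-.404]) 
def go(x,y,z,yaw=84.1):
    s=manip.state(); r=rot(s["tool_rot"]); d=r.inv().apply(np.array([x,y,z])-s["tool_pos"])/.12
    ty=r.as_matrix()[:,1]; a=np.degrees(np.arctan2(ty[1],ty[0])); da=(yaw-a+90)%180-90
    print("t%.1f"%s["time"],"shift",d.round(3),"roll",round(-da/180,4),"| pos",s["tool_pos"].round(4),"z",r.as_matrix()[:,2].round(3),"w",round(s["gripper_width"],3),"F",s["contact_force"].round(1),s["grasp_force"])
E
python3 -c "
from plan import *
go(.538,.0445,.2)
print('tool y',rot(manip.state()['tool_rot']).as_matrix()[:,:2].round(3))
print({(i,j):cell(i,j).round(3) for i in(-1,0,1) for j in(-1,1)})"
```

```text
t0.1 shift [-3.937 -3.025  0.038] roll -0.1018 | pos [0.2561 0.5694 0.204 ] z [-0.001 -0.002 -1.   ] w 0.996 F [-0.4  0.3  0.7] 0.0
tool y [[-0.912  0.41 ]
 [ 0.41   0.912]
 [ 0.    -0.002]]
{(-1, -1): array([0.438, 0.085]), (-1, 1): array([0.448, 0.188]), (0, -1): array([0.541, 0.074]), (0, 1): array([0.552, 0.178]), (1, -1): array([0.645, 0.063]), (1, 1): array([0.655, 0.167])}
```

```bash
python3 -m pendant '[[0.5,[0,-0.4,0],-0.05],[0.5,[0,-0.7,0],-0.1018],[0.5,[0,-1,0],-0.1018],[0.5,[0,-1,0],-0.1018],[0.5,[0,-1,0],-0.1018]]'; python3 -c "
from plan import *
go(.538,.0445,.2)"
```

```text
time: 0.6
tool_pos: [0.207, 0.4602, 0.2049]
tool_rot: [0.0, 0.052, 0.999, 0.0]
contact_force: [-0.6, 0.5, 0.5]
gripper_width: 0.499
grasp_force: 0.0
t0.6 shift [-3.101 -3.161  0.04 ] roll -0.0001 | pos [0.207  0.4602 0.2049] z [ 0.     0.001 -1.   ] w 0.499 F [-0.6  0.5  0.5] 0.0
```

```bash
R='x'; python3 -m pendant '[[0.5,[-0.3,-0.3,0],0],[0.5,[-0.6,-0.6,0],0],[0.5,[-0.9,-0.9,0],0],[0.5,[-1,-1,0],0],[0.5,[-1,-1,0],0]]' >/dev/null; python3 -m pendant '[[0.5,[-0.3,-0.3,0],0],[0.5,[-0.6,-0.6,0],0],[0.5,[-0.9,-0.9,0],0],[0.5,[-1,-1,0],0],[0.5,[-1,-1,0],0]]'>/dev/null;  python3 -m pendant '[[0.5,[-0.3,-0.3,0],0],[0.5,[-0.6,-0.6,0],0],[0.5,[-0.9,-0.9,0],0],[0.5,[-1,-1,0],0],[0.5,[-1,-1,0],0]]'; python3 -c "
from plan import *
go(.538,.0445,.096)
f=manip.grab_frame('wrist');print(f['tool_from_camera'],f['fx'],f['cx'],f['cy'])
cv2.imwrite('pics/w1.png',f['img'][:,:,::-1])"
```

```text
time: 2.1
tool_pos: [0.5294, 0.0654, 0.2048]
tool_rot: [-0.0, 0.052, 0.999, 0.0]
contact_force: [-0.0, -0.0, -0.0]
gripper_width: 0.504
grasp_force: 0.0
t2.1 shift [-0.09  -0.166  0.906] roll -0.0005 | pos [0.5294 0.0654 0.2048] z [-0.001  0.001 -1.   ] w 0.504 F [-0. -0. -0.] 0.0
[[ 4.56825482e-05 -9.53244710e-01 -3.02199473e-01  7.71363590e-02]
 [ 9.99999892e-01 -9.64106812e-05  4.55280460e-04  9.93768270e-04]
 [-4.63128947e-04 -3.02199461e-01  9.53244602e-01 -1.68295195e-01]
 [ 0.00000000e+00  0.00000000e+00  0.00000000e+00  1.00000000e+00]] 297.3186396354542 260.6465932256741 194.86051929389856
```

View pics/w1.png

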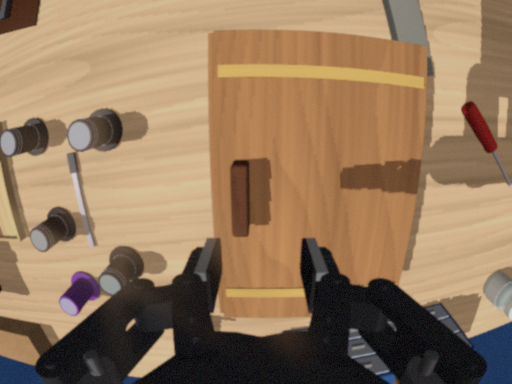

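The wrist view shows the grip bar, with its top face from about (232,162) to (248,236). The fingers are at about (205,270) and (315,270). I'll cast the bar to check its position.

```bash
cat >> h.py <<'E'
def wcast(f,px,z,s=None):
    s=s or manip.state(); T=np.array(f["tool_from_camera"]); px=np.atleast_2d(px).astype(float)
    u=(px-[f["cx"],f["cy"]])/[f["fx"],f["fy"]]; r=np.linalg.norm(u,axis=1)+1e-9
    d=np.c_[u*(np.sin(r)/r)[:,None],np.cos(r)]@T[:3,:3].T; q=rot(s["tool_rot"]); d=q.apply(d); e=q.apply(T[:3,3])+s["tool_pos"]
    return (e+d*((z-e[2])/d[:,2])[:,None])[:,:2]
def wgrab(name=None):
    s=manip.state(); f=manip.grab_frame("wrist")
    if name: cv2.imwrite(f"pics/{name}.png",f["img"][:,:,::-1])
    return f,s
E
python3 -c "
from plan import *
f,s=wgrab()
for c,st,m in blobs(f,(0,60,15),(20,255,85),(222,150,256,245),100): 
    q=cv2.boxPoints(cv2.minAreaRect(np.argwhere(m)[:,::-1].astype(np.float32)));print(c,st,q.round(1)); p=wcast(f,q,.115,s);print(p.round(4), p.mean(0))
# lid corners z=.09
p=wcast(f,[(209,31),(426,45)],.09,s);print(p.round(4),np.linalg.norm(p[0]-p[1]),[(v-CC)@np.c_[CX,CY] for v in p])
"
```

```text
[243.9 188. ] [231 162  18  72 298] [[230.9 162.1]
 [247.  161.7]
 [248.7 232.9]
 [232.6 233.3]]
[[0.5    0.0442]
 [0.5012 0.0584]
 [0.5698 0.052 ]
 [0.5687 0.0366]] [0.53494066 0.04778786]
[[0.3749 0.0347]
 [0.3965 0.2538]] 0.22012977006374135 [array([-0.16130904, -0.10822189]), array([-0.16234599,  0.11190544])]
```

```bash
sed -i 's/\.5465,\.1258/.546,.127/' plan.py; python3 -m pendant '[[0.5,[-0.075,-0.155,0.2],0],[0.5,[-0.075,-0.155,0.5],0],[0.5,[-0.075,-0.155,0.75],0],[0.5,[-0.075,-0.155,0.9],0],[0.5,[-0.075,-0.155,0.9],0],[0.3,[-0.075,-0.155,0.9],0],[0,[-0.075,-0.155,0.9],0],[0,[-0.075,-0.155,0.9],0],[0,[-0.075,-0.155,0.9],0],[0,[-0.075,-0.155,0.9],0]]'; python3 -m pendant '[[0,[0,0,0],0],[0,[0,0,0],0]]'
```

```text
time: 3.2
tool_pos: [0.5358, 0.046, 0.0979]
tool_rot: [0.001, 0.052, 0.999, 0.0]
contact_force: [0.1, -0.6, -0.7]
gripper_width: -0.0
grasp_force: 0.0
time: 3.4
tool_pos: [0.5353, 0.0459, 0.0972]
tool_rot: [0.0, 0.052, 0.999, -0.0]
contact_force: [-0.7, -0.1, -0.7]
gripper_width: -0.001
grasp_force: 0.0
```

The fingers closed on nothing, so I'll look.

```bash
python3 -c "
from plan import *
wgrab('w2')"
```

```text
(no output)
```

View pics/w2.png

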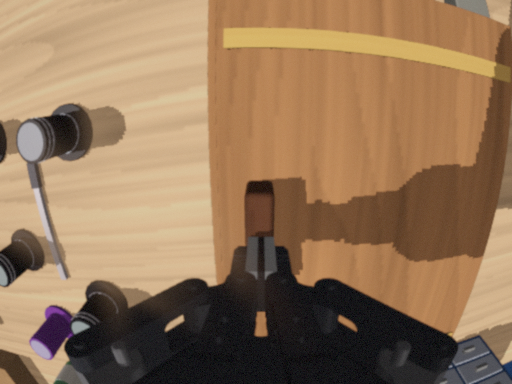

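The bar's near end is at (260,182) and the fingertips are at (262,245). I'll compare their positions numerically.

```bash
python3 -c "
from plan import *
f,s=wgrab();print(s['tool_pos'],s['gripper_width'],s['joint_pos'].round(3))
for n,p,z in[('barend',(247,182),.115),('barend',(272,182),.115),('bar',(246,235),.115),('bar',(274,235),.115),('lidL',(209,100),.09),('pads',(262,240),.097),('pads',(262,240),.115),('tipL',(246,270),.1)]: print(n,z,wcast(f,p,z,s).round(4))
im=cv2.resize(f['img'][160:330,190:350,::-1],None,fx=3.5,fy=3.5,interpolation=cv2.INTER_CUBIC);cv2.imwrite('pics/w3.png',im)
"
```

```text
[0.53533421 0.04589555 0.09710902] -0.0011093981516185488 [-0.053 -0.064  1.916 -0.     1.29  -1.521]
barend 0.115 [[0.4984 0.0436]]
barend 0.115 [[0.4997 0.0566]]
bar 0.115 [[0.5287 0.0394]]
bar 0.115 [[0.5303 0.055 ]]
lidL 0.09 [[0.4529 0.0251]]
pads 0.097 [[0.5416 0.0472]]
pads 0.115 [[0.5327 0.048 ]]
tipL 0.1 [[0.5609 0.0348]]
```

View pics/w3.png

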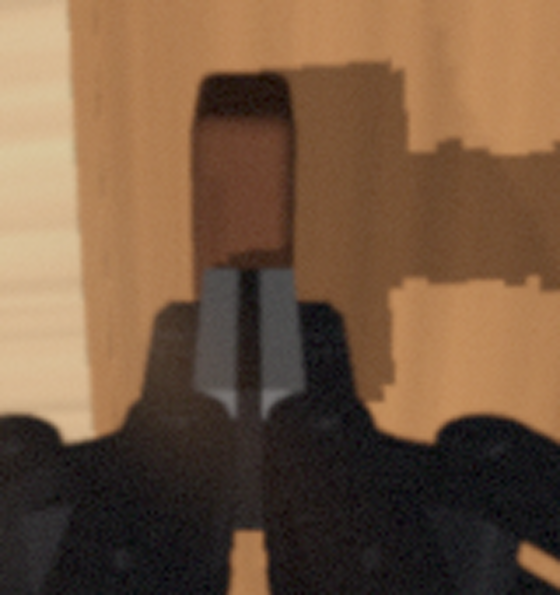

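The tips look shut across the bar's top, but the numbers put them below it. I'll open stepwise and re-check.

```bash
python3 -m pendant '[[0.5,[0,0,0],0],[0.5,[0,0,0],0],[0.5,[0,0,0],0],[0.5,[0,0,0],0],[0.5,[0,0,0],0]]'; python3 -c "
from plan import *
f,s=wgrab()
im=cv2.resize(f['img'][150:330,170:360,::-1],None,fx=3,fy=3,interpolation=cv2.INTER_CUBIC);cv2.imwrite('pics/w4.png',im)
"
```

```text
time: 4.0
tool_pos: [0.5353, 0.046, 0.0971]
tool_rot: [-0.0, 0.051, 0.999, 0.0]
contact_force: [-0.3, -0.2, 0.8]
gripper_width: 0.501
grasp_force: 0.0
```

View pics/w4.png

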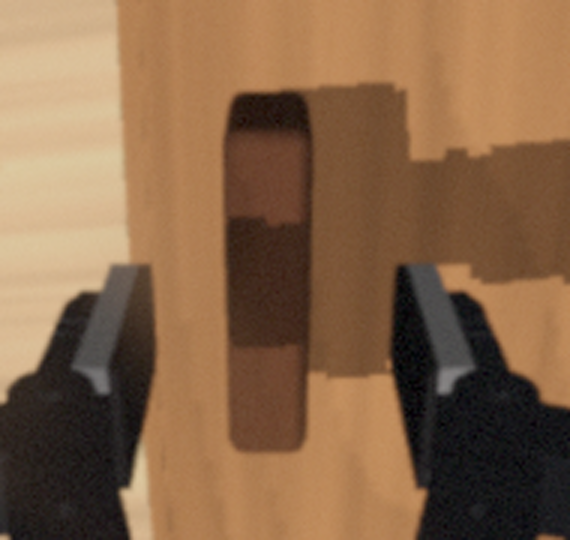

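```bash
python3 -c "
from plan import *
f,s=wgrab();print(s['tool_pos'])
for z in(.115,.105,.095,.085,.075):
  p=wcast(f,[(259,193.3),(260,300)],z,s); q=wcast(f,[(245.5,290),(272,290)],z,s);print(z,np.linalg.norm(p[0]-p[1]).round(4),np.linalg.norm(q[0]-q[1]).round(4),p.mean(0).round(4))
"
```

```text
[0.53531948 0.04599954 0.09709655]
0.115 0.0701 0.0163 [0.54   0.0459]
0.105 0.0747 0.0174 [0.5455 0.0453]
0.095 0.0794 0.0185 [0.5509 0.0447]
0.085 0.084 0.0195 [0.5563 0.0442]
0.075 0.0887 0.0206 [0.5617 0.0436]
```

The bar top measures 70.1 x 16.3 mm at z = 0.115, centred at (0.540, 0.046), so its position holds. The fingertips' image row puts them about 25-30 mm behind the nominal TCP, so they closed above the bar. I'll lower in small steps, watching the force.

```bash
python3 -m pendant '[[0.5,[-0.03,0,0.04],0],[0.5,[-0.03,0,0.08],0],[0.5,[-0.03,0,0.08],0]]' | grep -E "pos|force"; python3 -m pendant '[[0.5,[0,0,0.02],0],[0.5,[0,0,0.04],0],[0.5,[0,0,0.04],0],[0.2,[0,0,0.04],0],[0.1,[0,0,0.04],0],[0.1,[0,0,0.04],0],[0.1,[0,0,0.04],0],[0.1,[0,0,0.04],0]]'
```

```text
tool_pos: [0.5382, 0.0456, 0.0862]
contact_force: [-0.3, 0.7, 0.3]
grasp_force: 0.0
time: 5.2
tool_pos: [0.539, 0.0456, 0.0831]
tool_rot: [0.0, 0.052, 0.999, -0.0]
contact_force: [-2.6, -0.0, 2.8]
gripper_width: 0.168
grasp_force: 61.2
```

```bash
python3 -m pendant '[[0.4,[0,0,0],0],[0.4,[0,0,0],0],[0.4,[0,0,0.03],0],[0.4,[0,0,0.06],0],[0.4,[0,0,0.06],0]]' | grep -E "pos|force"; python3 -m pendant '[[0.17,[0,0,0],0],[0.17,[0,0,0],0],[0.17,[0,0,0],0],[0.17,[0,0,0],0]]'; python3 -m pendant '[[0.1,[0,0,0],0],[0.1,[0,0,0],0],[0.1,[0,0,0],0]]'
```

```text
tool_pos: [0.5383, 0.0457, 0.0745]
contact_force: [0.8, 0.3, -0.0]
grasp_force: 0.0
time: 6.1
tool_pos: [0.5388, 0.0456, 0.0754]
tool_rot: [-0.0, 0.052, 0.999, 0.0]
contact_force: [0.2, -0.0, -0.8]
gripper_width: 0.178
grasp_force: 33.2
time: 6.4
tool_pos: [0.5388, 0.0456, 0.0755]
tool_rot: [-0.0, 0.052, 0.999, 0.0]
contact_force: [-1.5, -0.3, 0.1]
gripper_width: 0.174
grasp_force: 60.2
```

Force control by opening works: 0.17 gave 33 N and 0.10 gave 60 N. Now I'll slide the lid open at about 0.12 m/s.

```bash
python3 -m pendant '[[0.12,[0,0.06,0],0],[0.12,[0,0.16,0],0],[0.12,[0,0.26,0],0],[0.12,[0,0.36,0],0],[0.12,[0,0.46,0],0],[0.12,[0,0.56,0],0],[0.12,[0,0.66,0],0],[0.12,[0,0.76,0],0],[0.12,[0,0.86,0],0],[0.12,[0,0.96,0],0]]';python3 -m pendant '[[0.12,[0,0.1,0],0],[0.12,[0,0.2,0],0],[0.12,[0,0.3,0],0],[0.12,[0,0.4,0],0],[0.12,[0,0.5,0],0],[0.12,[0,0.6,0],0],[0.12,[0,0.7,0],0],[0.12,[0,0.8,0],0],[0.12,[0,0.88,0],0],[0.12,[0,0.94,0],0]]';python3 -m pendant '[[0.12,[0,0.03,0],0],[0.12,[0,0.05,0],0],[0.12,[0,0.05,0],0]]'
```

```text
time: 7.4
tool_pos: [0.5511, 0.1612, 0.0755]
tool_rot: [0.0, 0.051, 0.999, -0.0]
contact_force: [2.3, -1.5, -1.5]
gripper_width: 0.172
grasp_force: 60.2
time: 8.4
tool_pos: [0.5629, 0.2722, 0.0755]
tool_rot: [0.001, 0.051, 0.999, -0.001]
contact_force: [1.5, -24.7, 5.9]
gripper_width: 0.166
grasp_force: 61.5
time: 8.7
tool_pos: [0.5628, 0.2719, 0.0756]
tool_rot: [-0.001, 0.052, 0.999, -0.007]
contact_force: [-1.6, -25.8, 5.2]
gripper_width: 0.17
grasp_force: 61.4
```

```bash
python3 -m pendant '[[0.4,[0,-0.06,0],0],[0.5,[0,-0.06,0],0],[0.5,[0,-0.06,0],0],[0.5,[0,-0.06,-0.3],0],[0.5,[0,-0.06,-0.7],0],[0.5,[0,-0.06,-1],0],[0.5,[0,-0.06,-1],0]]' | grep -E "pos|for"; python3 -m pendant '[[0.6,[0,-0.4,-0.3],0],[0.6,[0,-0.8,-0.6],0],[0.6,[0,-1,-0.6],0],[0.6,[0,-1,-0.6],0],[0.6,[0,-1,-0.6],0]]' | grep -E "pos|for"; python3 -c "
from plan import *
f,s=wgrab('w5');pickle.dump((f,s),open('pics/w5.pkl','wb'))"
```

```text
tool_pos: [0.5656, 0.2738, 0.204]
contact_force: [0.1, 0.9, 0.1]
grasp_force: 0.0
tool_pos: [0.5497, 0.1521, 0.2675]
contact_force: [0.3, -0.2, 0.3]
grasp_force: 0.0
```

View pics/w5.png

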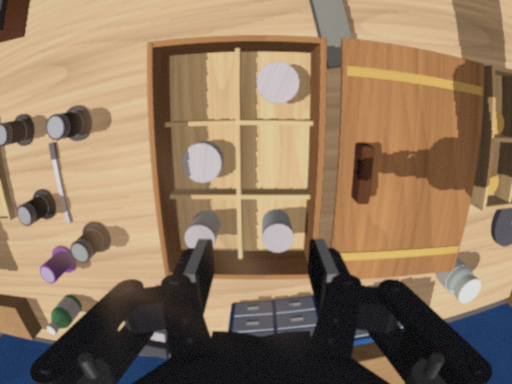

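The wrist view shows the lid fully open and the case contents:
- **Tall canisters:** in the two far cells, with top discs at about (202,235) and (277,238).
- **Squat tins:** at (278,83) and (203,163).
- **Free cells:** near right and middle left, plus the two that the canisters will vacate. That makes four for four loupes.

```bash
python3 -c "
from plan import *
f,s=pickle.load(open('pics/w5.pkl','rb'))
h=cv2.cvtColor(f['img'],cv2.COLOR_RGB2HSV)
for r in range(204,256,4): print(r,h[r,277],h[r,202])
for nm,z in(('tin',.038),('can',.068)):
  for c,st,m in blobs(f,(0,0,120),(179,70,255),(160,50,310,255),150): print(nm,c,st,wcast(f,c,z,s).round(4), (wcast(f,c,z,s)[0]-CC)@np.c_[CX,CY])
print('ends tray etc', [wcast(f,p,.064,s).round(3) for p in[(62,125),(32,212)]])
"
```

```text
204 [ 19  86 220] [ 17 102 147]
208 [ 18  88 201] [ 17  97 147]
212 [20  8 93] [ 17  33 108]
216 [15  6 92] [ 14  30 109]
220 [173  11  95] [ 18  31 108]
224 [173  11 180] [  2  30 112]
228 [170  12 194] [177  12 192]
232 [170  12 195] [174  13 191]
236 [170  12 195] [177  12 193]
240 [173  12 195] [ 7 23 98]
244 [173  10 197] [10 18 85]
248 [173  11 194] [ 8 23 87]
252 [  3  18 153] [10 21 72]
tin [277.6  82.2] [ 256   61   44   43 1497] [[0.4468 0.1866]] [-0.10479915  0.04908076]
tin [201.5 162.5] [ 182  141   41   43 1323] [[0.5436 0.0722]] [ 0.00320997 -0.05479642]
tin [275.9 235.3] [261 210  34  43 906] [[0.6633 0.1644]] [0.11284792 0.04925946]
tin [197.8 234.5] [184 219  33  29 543] [[0.6508 0.0484]] [ 0.11230097 -0.0674103 ]
can [277.6  82.2] [ 256   61   44   43 1497] [[0.4488 0.1847]] [-0.1026261   0.04735659]
can [201.5 162.5] [ 182  141   41   43 1323] [[0.5382 0.0789]] [-0.00276217 -0.048687  ]
can [275.9 235.3] [261 210  34  43 906] [[0.649  0.1641]] [0.09860777 0.04752181]
can [197.8 234.5] [184 219  33  29 543] [[0.6374 0.0569]] [ 0.09810207 -0.06034965]
ends tray etc [array([[ 0.454, -0.127]]), array([[ 0.58 , -0.238]])]
```

```bash
python3 -c "
from plan import *
f,s=pickle.load(open('pics/w5.pkl','rb'))
h=cv2.cvtColor(f['img'],cv2.COLOR_RGB2HSV)
print([ (c,h[237,c].tolist()) for c in range(178,226,3)])
for p in[(277.5,237.5),(201,238)]: print(wcast(f,p,.068,s).round(4),(wcast(f,p,.068,s)[0]-CC)@np.c_[CX,CY])
# inner rim corners of the case at z=.082 : outer corners
for p in[(149,43),(325,38)]: print((wcast(f,p,.082,s)[0]-CC)@np.c_[CX,CY])
go(*cell(1,1),.15)
"
```

```text
[(178, [12, 134, 76]), (181, [17, 107, 136]), (184, [9, 34, 173]), (187, [170, 12, 195]), (190, [173, 12, 195]), (193, [173, 12, 193]), (196, [174, 13, 197]), (199, [177, 12, 190]), (202, [177, 12, 189]), (205, [174, 14, 188]), (208, [173, 12, 184]), (211, [174, 14, 187]), (214, [177, 16, 172]), (217, [18, 92, 194]), (220, [17, 91, 201]), (223, [17, 95, 198])]
[[0.6526 0.166 ]] [0.10197316 0.04978485]
[[0.6431 0.0604]] [ 0.10341666 -0.05621894]
[-0.1580339  -0.10918205]
[-0.15825572  0.10289129]
t9.9 shift [-0.862  0.217  0.971] roll 0.0001 | pos [0.5494 0.1526 0.2667] z [-0.001  0.001 -1.   ] w 0.598 F [-0.4 -0.4 -0.1] 0.0
```

```bash
sed -i 's/\.546,\.127/.5465,.125/' plan.py; python3 -c "
from plan import *
go(.6526,.166,.022)"
```

```text
t9.9 shift [-0.847  0.198  2.038] roll 0.0001 | pos [0.5494 0.1526 0.2667] z [-0.001  0.001 -1.   ] w 0.598 F [-0.4 -0.4 -0.1] 0.0
```

```bash
python3 -m pendant '[[0.68,[-0.3,0.07,0.3],0],[0.68,[-0.6,0.14,0.6],0],[0.68,[-0.847,0.198,0.9],0],[0.68,[-0.847,0.198,1],0],[0.68,[-0.847,0.198,1],0]]' | grep -E "pos|force"; python3 -m pendant '[[0.68,[0,0,0.25],0],[0.68,[0,0,0.5],0],[0.68,[0,0,0.7],0],[0.68,[0,0,0.85],0],[0.68,[0,0,1],0],[0.68,[0,0,1.0],0]]'| grep -E "pos|force"; python3 -m pendant '[[0.55,[0,0,0],0],[0.505,[0,0,0],0],[0.505,[0,0,0],0],[0.505,[0,0,0],0],[0.505,[0,0,0],0]]'| grep -E "pos|force|wid"; python3 -m pendant '[[0.48,[0,0,0],0],[0.48,[0,0,0],0],[0.48,[0,0,0],0]]'| grep -E "pos|force|wid"
```

```text
tool_pos: [0.6505, 0.1662, 0.1414]
contact_force: [-0.5, -0.2, 0.9]
grasp_force: 0.0
tool_pos: [0.6517, 0.1651, 0.0255]
contact_force: [-0.7, -0.7, -0.9]
grasp_force: 0.0
tool_pos: [0.6544, 0.1651, 0.0289]
contact_force: [-0.3, -0.1, 2.6]
gripper_width: 0.506
grasp_force: 11.5
tool_pos: [0.6546, 0.1651, 0.0292]
contact_force: [-0.6, -0.8, 4.6]
gripper_width: 0.489
grasp_force: 46.9
```

Canister A is held at 47 N, and opening 0.505 gives about 11 N, so force scales with closure. Next I'll lift it and take it to the tray.

```bash
python3 -m pendant '[[0.48,[0,0,-0.2],0],[0.48,[0,0,-0.5],0],[0.48,[0,0,-0.8],0],[0.48,[0,0,-1],0],[0.48,[0,0,-1],0]]' | grep -E "pos|force|wid";  python3 -c "
from plan import *
go(.545,-.405,.14)"
```

```text
tool_pos: [0.6561, 0.1654, 0.1525]
contact_force: [0.4, 0.6, -0.5]
gripper_width: 0.489
grasp_force: 46.8
t12.3 shift [ 0.433 -4.824  0.091] roll 0.0 | pos [0.6561 0.1654 0.1525] z [ 0.008  0.001 -1.   ] w 0.489 F [ 0.4  0.6 -0.5] 46.81814789772034
```

```bash
python3 -m pendant '[[0.48,[0.03,-0.25,0],0],[0.48,[0.06,-0.6,0],0],[0.48,[0.087,-0.965,0],0],[0.48,[0.087,-0.965,0],0]]' >/dev/null; python3 -m pendant '[[0.48,[0.03,-0.35,0],0],[0.48,[0.06,-0.7,0],0],[0.48,[0.087,-0.965,0],0],[0.48,[0.087,-0.965,0],0]]' >/dev/null; python3 -m pendant '[[0.48,[0.03,-0.35,0],0],[0.48,[0.06,-0.7,0],0],[0.48,[0.087,-0.965,0],0],[0.48,[0.087,-0.965,0],0]]' >/dev/null; python3 -m pendant '[[0.48,[0.03,-0.35,0],0],[0.48,[0.06,-0.7,0],0],[0.48,[0.087,-0.965,0],0],[0.48,[0.087,-0.965,0],0]]' >/dev/null; python3 -m pendant '[[0.48,[0.03,-0.35,0],0],[0.48,[0.06,-0.7,0],0],[0.48,[0.087,-0.965,0],0],[0.48,[0.087,-0.965,0],0],[0.48,[0.087,-0.965,0],0]]' | grep -E "pos|force|wid"; python3 -c "
from plan import *
go(.545,-.405,.028)
f,s=wgrab('w6')"
```

```text
tool_pos: [0.5424, -0.4039, 0.1461]
contact_force: [-0.2, -0.2, -1.1]
gripper_width: 0.491
grasp_force: 47.1
t14.4 shift [-0.024 -0.009  0.984] roll 0.0001 | pos [ 0.5424 -0.4039  0.1461] z [-0.001  0.003 -1.   ] w 0.491 F [-0.2 -0.2 -1.1] 47.1092426776886
```

View pics/w6.png

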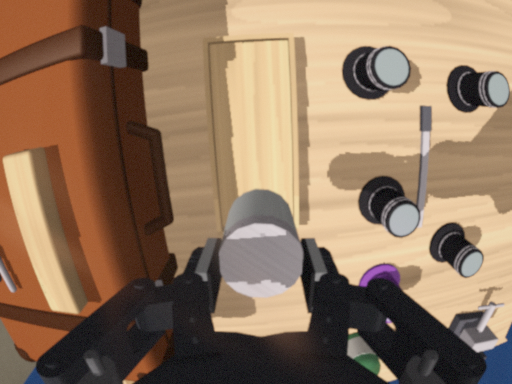

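The canister is held upright, with its top at (262,265), above the tray, whose rim runs from (208,40)-(295,38) down to about row 225. I'll check the tray centreline by casting.

```bash
python3 -c "
from plan import *
f,s=wgrab()
p=wcast(f,[(208,41),(295,39),(300,222),(217,225)],.018,s);print(p.round(4),p[:2].mean(0),p[2:].mean(0))
for c,st,m in blobs(f,(60,5,90),(125,60,220),(330,30,512,290),60): print(c,st[4],wcast(f,c,.064,s).round(4))
"
```

```text
[[ 0.3959 -0.4392]
 [ 0.4034 -0.354 ]
 [ 0.5945 -0.3643]
 [ 0.5888 -0.4547]] [ 0.39965971 -0.39658745] [ 0.59169269 -0.40948774]
[390.8  66.6] 1026 [[ 0.439  -0.2766]]
[497.5  89.1] 523 [[ 0.4545 -0.1433]]
[402.9 219.3] 749 [[ 0.5846 -0.2648]]
[470.7 263.7] 365 [[ 0.6574 -0.1594]]
```

```bash
python3 -m pendant '[[0.48,[-0.024,-0.012,0.3],0],[0.48,[-0.024,-0.012,0.6],0],[0.48,[-0.024,-0.012,0.85],0],[0.48,[-0.024,-0.012,0.96],0],[0.48,[-0.024,-0.012,0.985],0],[0.48,[-0.024,-0.012,0.985],0]]' | grep -E "pos|force|wid"; python3 -m pendant '[[0.56,[0,0,0],0],[0.68,[0,0,0],0],[0.68,[0,0,0],0],[0.68,[0,0,-0.3],0],[0.68,[0,0,-0.7],0],[0.68,[0,0,-1],0],[0.68,[0,0,-1],0]]' | grep -E "pos|force|wid"; python3 -c "
from plan import *
go(.6435,.0615,.14)
f,s=wgrab();h=cv2.cvtColor(f['img'],cv2.COLOR_RGB2HSV)
for c,st,m in blobs(f,(0,0,80),(179,60,255),(200,150,310,320),200): print(c,st,wcast(f,c,.065,s).round(4))
"
```

```text
tool_pos: [0.5455, -0.4069, 0.0301]
contact_force: [0.1, 0.0, -1.1]
gripper_width: 0.492
grasp_force: 47.1
tool_pos: [0.5482, -0.4106, 0.159]
contact_force: [1.1, -0.8, 0.8]
gripper_width: 0.682
grasp_force: 0.0
t15.8 shift [-0.384  3.996  0.127] roll -0.0 | pos [ 0.5482 -0.4106  0.159 ] z [ 0.011 -0.01  -1.   ] w 0.682 F [ 1.1 -0.8  0.8] 0.0
[263.6 179.5] [ 240  151   49   57 2137] [[ 0.541  -0.4068]]
```

```bash
python3 -m pendant '[[0.68,[-0.03,0.3,0],0],[0.68,[-0.06,0.65,0],0],[0.68,[-0.096,1,0],0],[0.68,[-0.096,1,0],0]]' >/dev/null; python3 -m pendant '[[0.68,[-0.03,0.4,0],0],[0.68,[-0.06,0.8,0],0],[0.68,[-0.096,1,0],0],[0.68,[-0.096,1,0],0]]' >/dev/null; python3 -m pendant '[[0.68,[-0.03,0.4,0],0],[0.68,[-0.06,0.8,0],0],[0.68,[-0.096,1,0],0],[0.68,[-0.096,1,0],0]]' >/dev/null; python3 -m pendant '[[0.68,[-0.03,0.4,0],0],[0.68,[-0.06,0.8,0],0],[0.68,[-0.096,1,0],0],[0.68,[-0.096,1,0],0],[0.68,[-0.096,1,0],0]]' | grep -E "pos|for"; python3 -c "
from plan import *
go(.6435,.0605,.026)"
```

```text
tool_pos: [0.6398, 0.0639, 0.1486]
contact_force: [-0.8, -0.1, 0.5]
grasp_force: 0.0
t17.6 shift [-0.035 -0.023  1.022] roll -0.0002 | pos [0.6398 0.0639 0.1486] z [-0.001 -0.001 -1.   ] w 0.681 F [-0.8 -0.1  0.5] 0.0
```

```bash
python3 -m pendant '[[0.68,[-0.035,-0.023,0.25],0],[0.68,[-0.035,-0.023,0.5],0],[0.68,[-0.035,-0.023,0.75],0],[0.68,[-0.035,-0.023,0.9],0],[0.68,[-0.035,-0.023,1],0],[0.68,[-0.035,-0.023,1],0]]'| grep -E "pos|force"; python3 -m pendant '[[0.55,[0,0,0],0],[0.48,[0,0,0],0],[0.48,[0,0,0],0],[0.48,[0,0,0],0],[0.48,[0,0,0],0]]'| grep -E "pos|force|wid"; python3 -m pendant '[[0.48,[0,0,-0.2],0],[0.48,[0,0,-0.5],0],[0.48,[0,0,-0.8],0],[0.48,[0,0,-1],0],[0.48,[0,0,-1],0]]' | grep -E "pos|force|wid";  python3 -c "
from plan import *
go(.450,-.400,.14)"
```

```text
tool_pos: [0.6425, 0.0612, 0.0274]
contact_force: [-0.2, 0.2, -0.2]
grasp_force: 0.0
tool_pos: [0.6452, 0.0621, 0.0312]
contact_force: [-1.0, -0.8, 6.3]
gripper_width: 0.49
grasp_force: 46.4
tool_pos: [0.6464, 0.0626, 0.1542]
contact_force: [0.9, -0.5, -1.1]
gripper_width: 0.493
grasp_force: 45.9
t19.2 shift [ 1.234 -4.003  0.103] roll 0.0001 | pos [0.6464 0.0626 0.1542] z [ 0.008  0.    -1.   ] w 0.493 F [ 0.9 -0.5 -1.1] 45.925052762031555
```

```bash
python3 -m pendant '[[0.48,[0.08,-0.25,0],0],[0.48,[0.18,-0.6,0],0],[0.48,[0.31,-1,0],0],[0.48,[0.31,-1,0],0]]' >/dev/null; python3 -m pendant '[[0.48,[0.1,-0.35,0],0],[0.48,[0.2,-0.7,0],0],[0.48,[0.31,-1,0],0],[0.48,[0.31,-1,0],0]]' >/dev/null;  python3 -m pendant '[[0.48,[0.1,-0.35,0],0],[0.48,[0.2,-0.7,0],0],[0.48,[0.31,-1,0],0],[0.48,[0.31,-1,0],0]]' >/dev/null;  python3 -m pendant '[[0.48,[0.1,-0.35,0],0],[0.48,[0.2,-0.7,0],0],[0.48,[0.31,-1,0],0],[0.48,[0.31,-1,0],0],[0.48,[0.31,-1,0],0]]'  | grep -E "pos|force|wid"; python3 -c "
from plan import *
go(.450,-.400,.028)"
```

```text
tool_pos: [0.4467, -0.3986, 0.1477]
contact_force: [0.2, 0.3, -1.4]
gripper_width: 0.492
grasp_force: 46.2
t20.9 shift [-0.03  -0.011  0.998] roll -0.0001 | pos [ 0.4467 -0.3986  0.1477] z [-0.001  0.003 -1.   ] w 0.492 F [ 0.2  0.3 -1.4] 46.17396533489227
```

```bash
python3 -m pendant '[[0.48,[-0.03,-0.011,0.3],0],[0.48,[-0.03,-0.011,0.6],0],[0.48,[-0.03,-0.011,0.85],0],[0.48,[-0.03,-0.011,0.96],0],[0.48,[-0.03,-0.011,1],0],[0.48,[-0.03,-0.011,1],0]]' | grep -E "pos|force|wid"; python3 -m pendant '[[0.56,[0,0,0],0],[0.68,[0,0,0],0],[0.68,[0,0,0],0],[0.68,[0,0,-0.3],0],[0.68,[0,0,-0.7],0],[0.68,[0,0,-1],0],[0.68,[0,0,-1],0],[0.68,[0,0,-1],0]]' | grep -E "pos|force|wid"; python3 -c "
from plan import *
f,s=wgrab()
for c,st,m in blobs(f,(60,5,90),(125,60,220),None,60): print(c,st[4],wcast(f,c,.064,s).round(4))
go(*LOU['d'],.14)
f=manip.grab_frame('scene');cv2.imwrite('pics/s2.png',cv2.resize(f['img'][130:290,90:330,::-1],None,fx=3,fy=3,interpolation=cv2.INTER_CUBIC))
for c,st,m in blobs(f,(60,5,75),(125,60,200),(150,165,235,255),20): print('sc',c,st[4],cast(f,c,.064)[0].round(4))
"
```

```text
tool_pos: [0.4509, -0.4012, 0.0299]
contact_force: [-0.7, -0.2, -1.1]
gripper_width: 0.492
grasp_force: 46.2
tool_pos: [0.4505, -0.4025, 0.1514]
contact_force: [-0.0, 0.0, -0.8]
gripper_width: 0.679
grasp_force: 0.0
[392.2 165.2] 918 [[ 0.4383 -0.2765]]
[492.6 171.4] 480 [[ 0.4539 -0.1432]]
[455. 316.] 196 [[ 0.6534 -0.1575]]
t22.4 shift [0.179 1.028 0.077] roll -0.0001 | pos [ 0.4497 -0.4015  0.1493] z [ 0. -0. -1.] w 0.684 F [ 0.2 -0.2  0.7] 0.0
sc [175.4 175.3] 47 [ 0.4423 -0.2765]
sc [214.2 179.9] 50 [ 0.457 -0.143]
sc [170.  206.6] 65 [ 0.5882 -0.2649]
sc [199.9 225.4] 72 [ 0.6605 -0.1587]
```

View pics/s2.png

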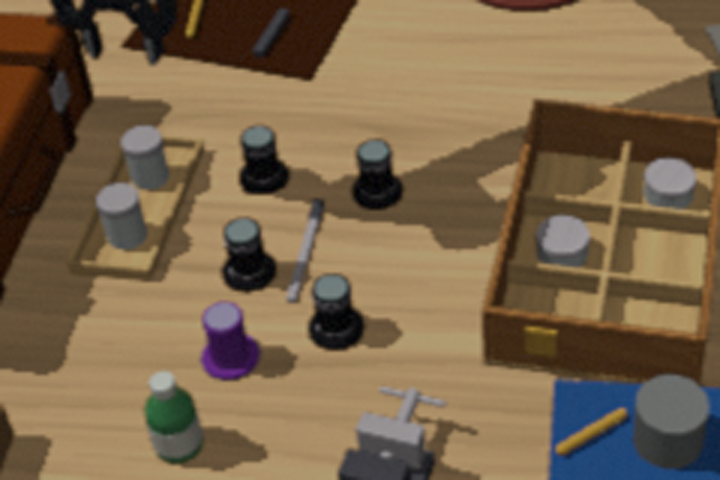

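Both canisters stand in the tray, at crop (145,155) and (122,215). The four loupes have not moved: lenses at (258,138), (374,152), (243,233) and (332,290). Four cells are free. First loupe is d at (0.440,-0.2766).

```bash
python3 -m pendant '[[0.62,[0.06,0.3,0],0],[0.62,[0.12,0.6,0],0],[0.62,[0.187,1,0],0],[0.62,[0.187,1,0],0],[0.62,[0.187,1,0],0]]' >/dev/null; python3 -c "
from plan import *
go(.440,-.2766,.010)
f,s=wgrab()
for c,st,m in blobs(f,(60,5,90),(125,60,220),(200,100,330,300),60): print(c,st,wcast(f,c,.064,s).round(4))
"
```

```text
t22.9 shift [-0.009  0.015  1.145] roll 0.0005 | pos [ 0.4391 -0.2785  0.1475] z [-0.002  0.002 -1.   ] w 0.625 F [-0.4 -0.3 -0.8] 0.0
[261.5 191.6] [ 243  174   38   36 1092] [[ 0.4387 -0.2765]]
```

```bash
python3 -m pendant '[[0.62,[-0.008,0.015,0.25],0],[0.62,[-0.008,0.015,0.5],0],[0.62,[-0.008,0.015,0.75],0],[0.62,[-0.008,0.015,0.85],0],[0.62,[-0.008,0.015,0.95],0],[0.62,[-0.008,0.015,0.95],0]]'| grep -E "pos|force"; python3 -m pendant '[[0.62,[0,0,0.1],0],[0.62,[0,0,0.19],0],[0.62,[0,0,0.19],0],[0.52,[0,0,0.19],0],[0.49,[0,0,0.19],0],[0.475,[0,0,0.19],0],[0.463,[0,0,0.19],0],[0.463,[0,0,0.19],0],[0.463,[0,0,0.19],0]]'
```

```text
tool_pos: [0.4404, -0.2782, 0.034]
contact_force: [0.0, -0.2, -0.5]
grasp_force: 0.0
time: 24.45
tool_pos: [0.4415, -0.2784, 0.0132]
tool_rot: [0.0, 0.051, 0.999, -0.0]
contact_force: [-0.3, 0.8, 4.3]
gripper_width: 0.462
grasp_force: 7.7
```

```bash
python3 -m pendant '[[0.459,[0,0,0],0],[0.456,[0,0,0],0],[0.456,[0,0,0],0]]'| grep -E "force|wid"; python3 -m pendant '[[0.454,[0,0,0],0],[0.453,[0,0,0],0],[0.453,[0,0,0],0]]'| grep -E "pos|force|wid"
```

```text
contact_force: [0.1, 2.9, 5.5]
gripper_width: 0.46
grasp_force: 19.3
tool_pos: [0.4415, -0.2784, 0.0133]
contact_force: [-0.8, 1.4, 5.4]
gripper_width: 0.458
grasp_force: 24.7
```

```bash
python3 -m pendant '[[0.453,[0,0,-0.15],0],[0.453,[0,0,-0.45],0],[0.453,[0,0,-0.8],0],[0.453,[0,0,-1],0],[0.453,[0,0,-1],0]]'| grep -E "pos|force|wid"; python3 -c "
from plan import *
print({(i,j):cell(i,j).round(4) for i,j in((-1,-1),(0,1),(1,-1),(1,1))})
go(*cell(-1,-1),.14)"
```

```text
tool_pos: [0.4432, -0.2802, 0.1369]
contact_force: [-0.1, 0.1, -0.8]
gripper_width: 0.464
grasp_force: 24.6
{(-1, -1): array([0.4377, 0.084 ]), (0, 1): array([0.5518, 0.1767]), (1, -1): array([0.6446, 0.0626]), (1, 1): array([0.6553, 0.166 ])}
t25.6 shift [ 0.357  3.014 -0.044] roll -0.0 | pos [ 0.4432 -0.2802  0.1369] z [ 0.006 -0.006 -1.   ] w 0.464 F [-0.1  0.1 -0.8] 24.638884663581848
```

```bash
python3 -m pendant '[[0.453,[0.03,0.25,0],0],[0.453,[0.07,0.6,0],0],[0.453,[0.12,1,0],0],[0.453,[0.12,1,0],0]]' >/dev/null; python3 -m pendant '[[0.453,[0.04,0.35,0],0],[0.453,[0.08,0.7,0],0],[0.453,[0.12,1,0],0],[0.453,[0.12,1,0],0]]' >/dev/null; python3 -m pendant '[[0.453,[0.04,0.35,0],0],[0.453,[0.08,0.7,0],0],[0.453,[0.12,1,0],0],[0.453,[0.12,1,0],0],[0.453,[0.12,1,0],0]]' | grep -E "pos|force|wid"; python3 -c "
from plan import *
go(*cell(-1,-1),.0213)
f,s=wgrab();pickle.dump((f,s),open('pics/w7.pkl','wb'))
cv2.imwrite('pics/w7.png',f['img'][:,:,::-1])"
```

```text
tool_pos: [0.4346, 0.0839, 0.1311]
contact_force: [0.1, 0.2, -1.0]
gripper_width: 0.457
grasp_force: 24.9
t26.9 shift [-0.028  0.005  0.915] roll 0.0004 | pos [0.4346 0.0839 0.1311] z [-0.002 -0.001 -1.   ] w 0.457 F [ 0.1  0.2 -1. ] 24.896431267261505
```

View pics/w7.png

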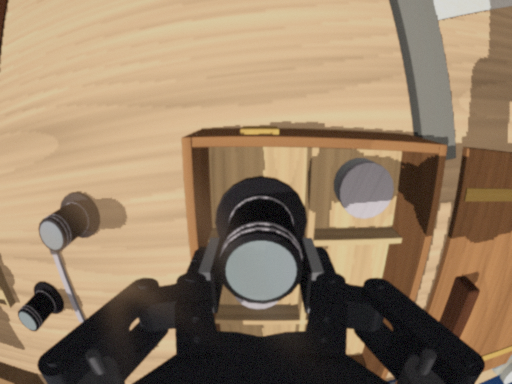

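The loupe is held upright, with its lens at (261,270), above the near-right cell. The case rim corners are at (185,140) and (446,146). I'll check the case centre against them.

```bash
python3 -c "
from plan import *
f,s=pickle.load(open('pics/w7.pkl','rb'))
for p in[(184,139),(446,146)]: v=wcast(f,p,.082,s);print(v.round(4),(v[0]-CC)@np.c_[CX,CY])
for p in[(195,150),(313,150)]: v=wcast(f,p,.082,s);print(v.round(4),(v[0]-CC)@np.c_[CX,CY])
v=wcast(f,(309.5,190),.038,s);print('divider',(v[0]-CC)@np.c_[CX,CY]);v=wcast(f,(355,237),.038,s);print('xdivider',(v[0]-CC)@np.c_[CX,CY])
"
```

```text
[[0.377  0.0331]] [-0.15917208 -0.10881011]
[[0.3993 0.2456]] [-0.15883569  0.10486957]
[[0.3864 0.0404]] [-0.15059977 -0.10063376]
[[0.3955 0.1281]] [-0.15051078 -0.01241864]
divider [-0.10634368 -0.00617688]
xdivider [-0.0571691  0.0437517]
```

```bash
python3 -m pendant '[[0.453,[-0.02,-0.01,0.2],0],[0.453,[-0.02,-0.01,0.45],0],[0.453,[-0.02,-0.01,0.65],0],[0.453,[-0.02,-0.01,0.78],0],[0.453,[-0.02,-0.01,0.83],0],[0.453,[-0.02,-0.01,0.83],0],[0.453,[-0.02,-0.01,0.83],0]]'| grep -E "pos|force|wid"; python3 -m pendant '[[0.453,[0,0,0.02],0],[0.453,[0,0,0.04],0],[0.453,[0,0,0.04],0],[0.453,[0,0,0.04],0]]'| grep -E "pos|force|wid"
```

```text
tool_pos: [0.4381, 0.0822, 0.0337]
contact_force: [0.2, -0.1, -0.9]
gripper_width: 0.458
grasp_force: 24.9
tool_pos: [0.4374, 0.083, 0.0283]
contact_force: [-0.1, 0.9, -0.7]
gripper_width: 0.453
grasp_force: 24.9
```

```bash
python3 -m pendant '[[0.453,[0,0,0.015],0],[0.453,[0,0,0.03],0],[0.453,[0,0,0.03],0],[0.453,[0,0,0.03],0]]'| grep -E "pos|force"; python3 -m pendant '[[0.453,[0,0,0.01],0],[0.453,[0,0,0.01],0],[0.453,[0,0,0.01],0]]'| grep -E "pos|force"; python3 -m pendant '[[0.453,[0,0,0.01],0],[0.453,[0,0,0.01],0],[0.453,[0,0,0.01],0]]'| grep -E "pos|force"
```

```text
tool_pos: [0.4372, 0.0829, 0.0244]
contact_force: [0.2, 0.4, -0.9]
grasp_force: 24.9
tool_pos: [0.4373, 0.0829, 0.0233]
contact_force: [0.7, -0.4, -0.4]
grasp_force: 24.9
tool_pos: [0.4373, 0.0829, 0.022]
contact_force: [-0.1, -0.3, -0.7]
grasp_force: 24.9
```

```bash
python3 -m pendant '[[0.453,[0,0,0.008],0],[0.453,[0,0,0.008],0],[0.453,[0,0,0.008],0]]'| grep -E "pos|force"; python3 -m pendant '[[0.453,[0,0,0.006],0],[0.453,[0,0,0.006],0],[0.453,[0,0,0.006],0]]'| grep -E "pos|force"
```

```text
tool_pos: [0.4375, 0.0829, 0.0213]
contact_force: [-0.5, 0.5, -0.2]
grasp_force: 25.0
tool_pos: [0.4375, 0.0829, 0.0213]
contact_force: [-1.6, 0.5, 5.8]
grasp_force: 25.6
```

Touchdown came at z = 0.0213, exactly as predicted. Now I'll release.

```bash
python3 -m pendant '[[0.465,[0,0,-0.003],0],[0.48,[0,0,-0.003],0],[0.55,[0,0,-0.003],0],[0.62,[0,0,-0.003],0],[0.62,[0,0,-0.003],0],[0.62,[0,0,-0.2],0],[0.62,[0,0,-0.5],0],[0.62,[0,0,-0.8],0],[0.62,[0,0,-1],0],[0.62,[0,0,-1],0]]'| grep -E "pos|force"; python3 -c "
from plan import *
f,s=wgrab()
for c,st,m in blobs(f,(60,5,90),(125,60,220),None,60): print(c,st,wcast(f,c,.072,s).round(4),wcast(f,c,.064,s).round(4))
f=manip.grab_frame('scene')
for c,st,m in blobs(f,(60,5,75),(125,60,200),(150,165,235,255),20): print('sc',c,st[4],cast(f,c,.064)[0].round(4))
go(.455,-.1432,.14)"
```

```text
tool_pos: [0.4403, 0.083, 0.145]
contact_force: [0.4, -0.5, -0.1]
grasp_force: 0.0
[260.1 188.1] [ 241  169   40   39 1208] [[0.4343 0.0843]] [[0.4367 0.0841]]
[ 57.5 224.5] [ 46 214  23  24 299] [[ 0.451  -0.1331]] [[ 0.454  -0.1406]]
[ 49.1 323.6] [ 40 315  19  18 190] [[ 0.5961 -0.2254]] [[ 0.6039 -0.2359]]
sc [214.1 179.9] 51 [ 0.457  -0.1433]
sc [176.7 211.9] 64 [ 0.6095 -0.2395]
sc [199.9 225.4] 72 [ 0.6605 -0.1587]
t30.7 shift [-0.339 -1.859  0.004] roll -0.0 | pos [0.4374 0.0829 0.1404] z [ 0.001 -0.    -1.   ] w 0.618 F [-0.   0.5 -1.4] 0.0
```

Loupe 1 stands in its cell. One loupe (b) has been knocked to about (0.608,-0.239), which I'll re-measure when I get there. Next is loupe c.

```bash
python3 -m pendant '[[0.62,[-0.05,-0.3,0],0],[0.62,[-0.1,-0.65,0],0],[0.62,[-0.17,-0.93,0],0],[0.62,[-0.17,-0.93,0],0]]' >/dev/null; python3 -m pendant '[[0.62,[-0.05,-0.35,0],0],[0.62,[-0.1,-0.7,0],0],[0.62,[-0.17,-0.93,0],0],[0.62,[-0.17,-0.93,0],0],[0.62,[-0.17,-0.93,0],0],[0.62,[-0.17,-0.93,0],0]]' |grep pos; python3 -c "
from plan import *
f,s=wgrab()
for c,st,m in blobs(f,(60,5,90),(125,60,220),None,60): print(c,st,wcast(f,c,.064,s).round(4))
go(.455,-.1432,.010)"
```

```text
tool_pos: [0.4543, -0.1419, 0.1392]
[483.9 156.6] [473 141  23  33 589] [[0.4368 0.0913]]
[258.6 194.8] [ 240  177   39   37 1128] [[ 0.4541 -0.1424]]
t31.8 shift [-0.007 -0.012  1.079] roll 0.0005 | pos [ 0.4545 -0.1419  0.1395] z [-0.001  0.001 -1.   ] w 0.623 F [ 0.5 -0.2  0.1] 0.0
```

```bash
python3 -m pendant '[[0.62,[-0.006,-0.01,0.25],0],[0.62,[-0.006,-0.01,0.5],0],[0.62,[-0.006,-0.01,0.75],0],[0.62,[-0.006,-0.01,0.85],0],[0.62,[-0.006,-0.01,0.9],0],[0.62,[-0.006,-0.01,0.9],0]]'| grep -E "pos|force"; python3 -m pendant '[[0.62,[0,0,0.1],0],[0.62,[0,0,0.17],0],[0.56,[0,0,0.17],0],[0.52,[0,0,0.17],0],[0.49,[0,0,0.17],0],[0.475,[0,0,0.17],0],[0.463,[0,0,0.17],0],[0.459,[0,0,0.17],0],[0.456,[0,0,0.17],0],[0.456,[0,0,0.17],0]]'| grep -E "pos|force|wid"; python3 -m pendant '[[0.454,[0,0,0],0],[0.453,[0,0,0],0],[0.453,[0,0,0],0]]'| grep -E "pos|force|wid"
```

```text
tool_pos: [0.4556, -0.1441, 0.0325]
contact_force: [1.0, 0.0, 0.7]
grasp_force: 0.0
tool_pos: [0.4559, -0.1447, 0.0126]
contact_force: [-1.5, 1.6, 4.4]
gripper_width: 0.455
grasp_force: 19.6
tool_pos: [0.4559, -0.1447, 0.0126]
contact_force: [-0.8, 1.1, 4.2]
gripper_width: 0.461
grasp_force: 25.0
```

```bash
python3 -m pendant '[[0.453,[0,0,-0.15],0],[0.453,[0,0,-0.45],0],[0.453,[0,0,-0.8],0],[0.453,[0,0,-1],0],[0.453,[0,0,-1],0]]'| grep -E "pos|force|wid"; python3 -c "
from plan import *
go(.552,.175,.14)"
```

```text
tool_pos: [0.4581, -0.146, 0.1362]
contact_force: [0.6, 0.9, 0.3]
gripper_width: 0.458
grasp_force: 25.0
t34.1 shift [-0.504  2.741 -0.037] roll -0.0 | pos [ 0.4581 -0.146   0.1362] z [ 0.007 -0.004 -1.   ] w 0.458 F [0.6 0.9 0.3] 24.958105981349945
```

```bash
python3 -m pendant '[[0.453,[-0.04,0.25,-0.02],0],[0.453,[-0.1,0.6,-0.03],0],[0.453,[-0.17,0.91,-0.03],0],[0.453,[-0.17,0.91,-0.03],0]]' >/dev/null; python3 -m pendant '[[0.453,[-0.05,0.3,0],0],[0.453,[-0.1,0.6,0],0],[0.453,[-0.17,0.91,0],0],[0.453,[-0.17,0.91,0],0]]' >/dev/null; python3 -m pendant '[[0.453,[-0.05,0.3,0],0],[0.453,[-0.1,0.6,0],0],[0.453,[-0.17,0.91,0],0],[0.453,[-0.17,0.91,0],0],[0.453,[-0.17,0.91,0],0]]' | grep -E "pos|force|wid"; python3 -c "
from plan import *
go(.552,.175,.0206)"
```

```text
tool_pos: [0.5492, 0.1743, 0.1336]
contact_force: [0.2, -0.8, -0.3]
gripper_width: 0.459
grasp_force: 25.2
t35.5 shift [-0.025  0.01   0.942] roll 0.0002 | pos [0.5492 0.1743 0.1336] z [-0.003 -0.002 -1.   ] w 0.459 F [ 0.2 -0.8 -0.3] 25.201219618320465
```

```bash
python3 -m pendant '[[0.453,[-0.02,0.01,0.2],0],[0.453,[-0.02,0.01,0.45],0],[0.453,[-0.02,0.01,0.65],0],[0.453,[-0.02,0.01,0.78],0],[0.453,[-0.02,0.01,0.85],0],[0.453,[-0.02,0.01,0.88],0],[0.453,[-0.02,0.01,0.88],0],[0.453,[-0.02,0.01,0.88],0]]'| grep -E "pos|force|wid"; python3 -m pendant '[[0.453,[0,0,0.015],0],[0.453,[0,0,0.03],0],[0.453,[0,0,0.03],0],[0.453,[0,0,0.03],0]]'| grep -E "pos|force"
```

```text
tool_pos: [0.5537, 0.176, 0.0314]
contact_force: [0.5, 0.4, -0.3]
gripper_width: 0.456
grasp_force: 25.2
tool_pos: [0.5526, 0.176, 0.0265]
contact_force: [-0.4, -0.7, -0.6]
grasp_force: 25.2
```

```bash
python3 -m pendant '[[0.453,[0,0,0.015],0],[0.453,[0,0,0.025],0],[0.453,[0,0,0.025],0],[0.453,[0,0,0.025],0]]'| grep -E "pos|force"; python3 -m pendant '[[0.453,[0,0,0.009],0],[0.453,[0,0,0.009],0],[0.453,[0,0,0.009],0]]'| grep -E "pos|force"
```

```text
tool_pos: [0.5525, 0.1759, 0.0233]
contact_force: [0.3, 0.1, -0.8]
grasp_force: 25.2
tool_pos: [0.5526, 0.1759, 0.0223]
contact_force: [0.1, 0.2, -0.0]
grasp_force: 25.2
```

```bash
python3 -m pendant '[[0.453,[0,0,0.009],0],[0.453,[0,0,0.009],0],[0.453,[0,0,0.009],0]]'| grep -E "pos|force"; python3 -m pendant '[[0.453,[0,0,0.006],0],[0.453,[0,0,0.006],0],[0.453,[0,0,0.006],0]]'| grep -E "pos|force"
```

```text
tool_pos: [0.5526, 0.1759, 0.0212]
contact_force: [0.0, -0.6, -0.6]
grasp_force: 25.2
tool_pos: [0.5527, 0.176, 0.0207]
contact_force: [-0.3, -0.4, 0.9]
grasp_force: 25.4
```

Touchdown at 0.0207, against 0.0206 predicted. Releasing.

```bash
python3 -m pendant '[[0.465,[0,0,0],0],[0.48,[0,0,0],0],[0.55,[0,0,0],0],[0.62,[0,0,0],0],[0.62,[0,0,0],0],[0.62,[0,0,-0.2],0],[0.62,[0,0,-0.5],0],[0.62,[0,0,-0.8],0],[0.62,[0,0,-1],0],[0.62,[0,0,-1],0]]'| grep -E "pos|force"; python3 -c "
from plan import *
f,s=wgrab()
for c,st,m in blobs(f,(60,5,90),(125,60,220),None,60): print(c,st,wcast(f,c,.072,s).round(4))
f=manip.grab_frame('scene')
for c,st,m in blobs(f,(60,5,75),(125,60,200),(150,165,235,255),20): print('sc',c,st[4],cast(f,c,.064)[0].round(4))
go(.659,-.1587,.14)"
```

```text
tool_pos: [0.5557, 0.1766, 0.1459]
contact_force: [0.3, 0.5, 0.3]
grasp_force: 0.0
[142.4  63.2] [126  51  29  30 313] [[0.431  0.0916]]
[259.2 188.4] [ 239  169   41   39 1227] [[0.5503 0.1772]]
[ 24.6 287. ] [ 16 277  19  21 258] [[ 0.6512 -0.1457]]
[479.4 322.8] [472 316  16  15  91] [[0.7783 0.4669]]
[377.2 359.5] [358 337  41  47 807] [[0.7951 0.305 ]]
[357.5 354.2] [352 342  13  23 130] [[0.7754 0.2759]]
sc [176.7 211.9] 64 [ 0.6095 -0.2395]
sc [199.9 225.4] 72 [ 0.6605 -0.1587]
t39.0 shift [-1.167 -2.683  0.006] roll 0.0 | pos [0.5527 0.176  0.1407] z [ 0.001  0.    -1.   ] w 0.621 F [ 0.1 -0.6  0.2] 0.0
```

```bash
python3 -m pendant '[[0.62,[-0.13,-0.3,0],0],[0.62,[-0.26,-0.6,0],0],[0.62,[-0.389,-0.894,0],0],[0.62,[-0.389,-0.894,0],0]]' >/dev/null; python3 -m pendant '[[0.62,[-0.13,-0.3,0],0],[0.62,[-0.26,-0.6,0],0],[0.62,[-0.389,-0.894,0],0],[0.62,[-0.389,-0.894,0],0]]' >/dev/null;  python3 -m pendant '[[0.62,[-0.13,-0.3,0],0],[0.62,[-0.26,-0.6,0],0],[0.62,[-0.389,-0.894,0],0],[0.62,[-0.389,-0.894,0],0],[0.62,[-0.389,-0.894,0],0],[0.62,[-0.389,-0.894,0],0]]' | grep pos; python3 -c "
from plan import *
f,s=wgrab()
for c,st,m in blobs(f,(60,5,90),(125,60,220),(0,0,350,330),60): print(c,st,wcast(f,c,.064,s).round(4))
go(.659,-.1587,.010)"
```

```text
tool_pos: [0.6581, -0.1566, 0.1392]
[169.8 148.2] [163 132  14  32 216] [[ 0.6088 -0.2281]]
[257.5 195. ] [ 239  177   39   37 1135] [[ 0.6579 -0.1581]]
t40.5 shift [-0.01  -0.018  1.081] roll 0.0005 | pos [ 0.6582 -0.1566  0.1397] z [-0.002  0.001 -1.   ] w 0.619 F [0.7 0.7 0. ] 0.0
```

```bash
python3 -m pendant '[[0.62,[-0.008,-0.014,0.25],0],[0.62,[-0.008,-0.014,0.5],0],[0.62,[-0.008,-0.014,0.75],0],[0.62,[-0.008,-0.014,0.85],0],[0.62,[-0.008,-0.014,0.9],0],[0.62,[-0.008,-0.014,0.9],0]]'| grep -E "pos|force"; python3 -m pendant '[[0.62,[0,0,0.1],0],[0.62,[0,0,0.17],0],[0.56,[0,0,0.17],0],[0.52,[0,0,0.17],0],[0.49,[0,0,0.17],0],[0.475,[0,0,0.17],0],[0.463,[0,0,0.17],0],[0.459,[0,0,0.17],0],[0.456,[0,0,0.17],0],[0.456,[0,0,0.17],0]]'| grep -E "pos|force|wid"; python3 -m pendant '[[0.454,[0,0,0],0],[0.453,[0,0,0],0],[0.453,[0,0,0],0]]'| grep -E "pos|force|wid"
```

```text
tool_pos: [0.6596, -0.1597, 0.0326]
contact_force: [0.9, 0.1, -0.4]
grasp_force: 0.0
tool_pos: [0.66, -0.1604, 0.0128]
contact_force: [-1.2, 1.5, 3.7]
gripper_width: 0.463
grasp_force: 19.5
tool_pos: [0.66, -0.1604, 0.0128]
contact_force: [-1.0, 0.9, 5.5]
gripper_width: 0.458
grasp_force: 24.9
```

```bash
python3 -m pendant '[[0.453,[0,0,-0.15],0],[0.453,[0,0,-0.45],0],[0.453,[0,0,-0.8],0],[0.453,[0,0,-1],0],[0.453,[0,0,-1],0]]'| grep -E "pos|force|wid"; python3 -c "
from plan import *
go(.6545,.1645,.14)"
```

```text
tool_pos: [0.6626, -0.1616, 0.1386]
contact_force: [0.2, 0.5, -0.4]
gripper_width: 0.462
grasp_force: 24.9
t42.9 shift [ 0.347  2.696 -0.022] roll -0.0 | pos [ 0.6626 -0.1616  0.1386] z [ 0.009 -0.004 -1.   ] w 0.462 F [ 0.2  0.5 -0.4] 24.858394861221313
```

```bash
python3 -m pendant '[[0.453,[0.03,0.25,-0.02],0],[0.453,[0.07,0.6,-0.03],0],[0.453,[0.113,0.9,-0.03],0],[0.453,[0.113,0.9,-0.03],0]]' >/dev/null; python3 -m pendant '[[0.453,[0.04,0.3,0],0],[0.453,[0.08,0.6,0],0],[0.453,[0.113,0.9,0],0],[0.453,[0.113,0.9,0],0]]' >/dev/null; python3 -m pendant '[[0.453,[0.04,0.3,0],0],[0.453,[0.08,0.6,0],0],[0.453,[0.113,0.9,0],0],[0.453,[0.113,0.9,0],0],[0.453,[0.113,0.9,0],0],[0.453,[0.113,0.9,0],0]]' | grep -E "pos|force|wid"; python3 -c "
from plan import *
go(.6545,.1645,.0208)"
```

```text
tool_pos: [0.6523, 0.1644, 0.1349]
contact_force: [-0.2, -0.4, -0.7]
gripper_width: 0.461
grasp_force: 25.0
t44.3 shift [-0.019  0.004  0.951] roll -0.0004 | pos [0.6523 0.1644 0.1349] z [-0.001 -0.001 -1.   ] w 0.461 F [-0.2 -0.4 -0.7] 25.049165189266205
```

```bash
python3 -m pendant '[[0.453,[-0.015,0.005,0.2],0],[0.453,[-0.015,0.005,0.45],0],[0.453,[-0.015,0.005,0.65],0],[0.453,[-0.015,0.005,0.78],0],[0.453,[-0.015,0.005,0.85],0],[0.453,[-0.015,0.005,0.9],0],[0.453,[-0.015,0.005,0.92],0],[0.453,[-0.015,0.005,0.94],0],[0.453,[-0.015,0.005,0.94],0],[0.453,[-0.015,0.005,0.94],0]]'| grep -E "pos|force|wid"; python3 -m pendant '[[0.453,[0,0,0.009],0],[0.453,[0,0,0.009],0],[0.453,[0,0,0.009],0]]'| grep -E "pos|force"
```

```text
tool_pos: [0.6548, 0.1667, 0.0238]
contact_force: [-0.6, -1.1, -1.0]
gripper_width: 0.456
grasp_force: 25.0
tool_pos: [0.6543, 0.1666, 0.022]
contact_force: [0.4, 0.3, -0.3]
grasp_force: 25.0
```

```bash
python3 -m pendant '[[0.453,[0,0,0.007],0],[0.453,[0,0,0.007],0],[0.453,[0,0,0.007],0]]'| grep -E "pos|force"; python3 -m pendant '[[0.453,[0,0,0.004],0],[0.453,[0,0,0.004],0],[0.453,[0,0,0.004],0]]'| grep -E "pos|force"
```

```text
tool_pos: [0.6543, 0.1665, 0.021]
contact_force: [-0.1, 0.7, -0.7]
grasp_force: 25.0
tool_pos: [0.6544, 0.1665, 0.0209]
contact_force: [-0.9, -0.1, 2.4]
grasp_force: 25.2
```

Touchdown at 0.0209. I'll release and re-measure loupe b.

```bash
python3 -m pendant '[[0.465,[0,0,0],0],[0.48,[0,0,0],0],[0.55,[0,0,0],0],[0.62,[0,0,0],0],[0.62,[0,0,0],0],[0.62,[0,0,-0.2],0],[0.62,[0,0,-0.5],0],[0.62,[0,0,-0.8],0],[0.62,[0,0,-1],0],[0.62,[0,0,-1],0]]'| grep -E "pos|force"; python3 -c "
from plan import *
f,s=wgrab()
for c,st,m in blobs(f,(60,5,90),(125,60,220),(0,0,350,330),60): print(c,st[4],wcast(f,c,.072,s).round(4))
f=manip.grab_frame('scene')
for c,st,m in blobs(f,(60,5,75),(125,60,200),(140,155,245,265),20): print('sc',c,st[4],cast(f,c,.064)[0].round(4))
go(.608,-.2395,.14)"
```

```text
tool_pos: [0.6575, 0.167, 0.1465]
contact_force: [0.1, -0.2, 0.3]
grasp_force: 0.0
[258.   66.5] 1409 [[0.5512 0.1771]]
[259.4 188.1] 1229 [[0.652  0.1678]]
[298.6 311. ] 1156 [[0.79   0.1947]]
[226.8 314.7] 1122 [[0.7872 0.1189]]
sc [141.  187.1] 27 [ 0.5062 -0.3782]
sc [176.7 211.9] 64 [ 0.6095 -0.2395]
t47.3 shift [ 0.038 -3.405  0.006] roll -0.0 | pos [0.6545 0.1665 0.1408] z [ 0.001  0.    -1.   ] w 0.621 F [-0.6  0.4 -0.2] 0.0
```

```bash
python3 -m pendant '[[0.62,[0,-0.3,0],0],[0.62,[0.01,-0.6,0],0],[0.62,[0.01,-0.85,0],0],[0.62,[0.01,-0.85,0],0]]' >/dev/null; python3 -m pendant '[[0.62,[0,-0.3,0],0],[0.62,[0.01,-0.6,0],0],[0.62,[0.01,-0.85,0],0],[0.62,[0.01,-0.85,0],0]]' >/dev/null; python3 -m pendant '[[0.62,[0,-0.3,0],0],[0.62,[0.01,-0.6,0],0],[0.62,[0.01,-0.85,0],0],[0.62,[0.01,-0.85,0],0]]' >/dev/null;  python3 -m pendant '[[0.62,[0,-0.3,0],0],[0.62,[0.01,-0.6,0],0],[0.62,[0.01,-0.85,0],0],[0.62,[0.01,-0.85,0],0],[0.62,[0.01,-0.85,0],0],[0.62,[0.01,-0.85,0],0]]' | grep pos; python3 -c "
from plan import *
f,s=wgrab('w8')
for c,st,m in blobs(f,(60,5,90),(125,60,220),(0,0,350,330),60): print(c,st,wcast(f,c,.064,s).round(4))
go(.608,-.239,.010)"
```

```text
tool_pos: [0.6078, -0.2368, 0.1397]
[ 71.1 135.6] [ 59 129  26  16 141] [[ 0.5314 -0.408 ]]
[256.6 193.2] [ 238  175   38   37 1125] [[ 0.6062 -0.239 ]]
t49.1 shift [-0.004 -0.018  1.083] roll 0.0006 | pos [ 0.6078 -0.2369  0.1399] z [-0.001  0.001 -1.   ] w 0.619 F [-0.3  0.7  0.4] 0.0
```

View pics/w8.png

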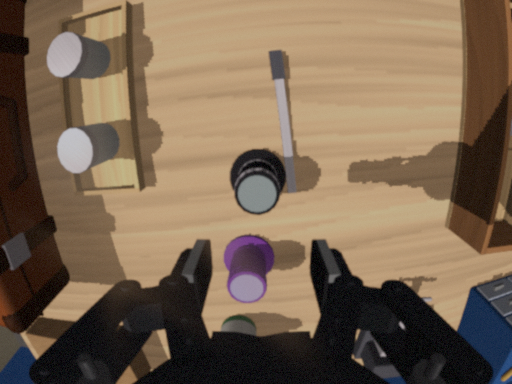

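Loupe b stands upright with its lens at (257,194). The purple decoy, lens at (247,285), is clear behind it, the tweezers' end is at (291,188), and both canisters stand in the tray. Now I'll grasp b.

```bash
python3 -m pendant '[[0.62,[0.003,-0.016,0.25],0],[0.62,[0.003,-0.016,0.5],0],[0.62,[0.003,-0.016,0.75],0],[0.62,[0.003,-0.016,0.85],0],[0.62,[0.003,-0.016,0.9],0],[0.62,[0.003,-0.016,0.9],0]]'| grep -E "pos|force"; python3 -m pendant '[[0.62,[0,0,0.1],0],[0.62,[0,0,0.17],0],[0.56,[0,0,0.17],0],[0.52,[0,0,0.17],0],[0.49,[0,0,0.17],0],[0.475,[0,0,0.17],0],[0.463,[0,0,0.17],0],[0.459,[0,0,0.17],0],[0.456,[0,0,0.17],0],[0.456,[0,0,0.17],0]]'| grep -E "pos|force|wid"; python3 -m pendant '[[0.454,[0,0,0],0],[0.453,[0,0,0],0],[0.453,[0,0,0],0]]'| grep -E "pos|force|wid"; python3 -m pendant '[[0.453,[0,0,-0.15],0],[0.453,[0,0,-0.45],0],[0.453,[0,0,-0.8],0],[0.453,[0,0,-1],0],[0.453,[0,0,-1],0]]'| grep -E "pos|force|wid"; python3 -c "
from plan import *
go(.6445,.061,.14)"
```

```text
tool_pos: [0.6073, -0.2402, 0.0326]
contact_force: [-0.4, -0.6, -0.3]
grasp_force: 0.0
tool_pos: [0.6074, -0.2408, 0.0128]
contact_force: [-0.3, 1.7, 3.5]
gripper_width: 0.46
grasp_force: 19.5
tool_pos: [0.6074, -0.2409, 0.0129]
contact_force: [-0.2, 0.5, 5.2]
gripper_width: 0.458
grasp_force: 24.9
tool_pos: [0.6099, -0.2423, 0.1385]
contact_force: [0.8, 0.6, -1.4]
gripper_width: 0.455
grasp_force: 24.9
t51.5 shift [-0.027  2.544 -0.022] roll -0.0 | pos [ 0.6099 -0.2423  0.1385] z [ 0.009 -0.005 -1.   ] w 0.455 F [ 0.8  0.6 -1.4] 24.85565721988678
```

```bash
python3 -m pendant '[[0.453,[0,0.25,-0.02],0],[0.453,[-0.01,0.6,-0.03],0],[0.453,[-0.01,0.848,-0.03],0],[0.453,[-0.01,0.848,-0.03],0]]' >/dev/null; python3 -m pendant '[[0.453,[0,0.3,0],0],[0.453,[-0.01,0.6,0],0],[0.453,[-0.01,0.848,0],0],[0.453,[-0.01,0.848,0],0]]' >/dev/null; python3 -m pendant '[[0.453,[0,0.3,0],0],[0.453,[-0.01,0.6,0],0],[0.453,[-0.01,0.848,0],0],[0.453,[-0.01,0.848,0],0],[0.453,[-0.01,0.848,0],0],[0.453,[-0.01,0.848,0],0]]' | grep -E "pos|force|wid"; python3 -c "
from plan import *
go(.6445,.061,.0209)"
```

```text
tool_pos: [0.6417, 0.0609, 0.135]
contact_force: [0.1, 1.0, -2.0]
gripper_width: 0.457
grasp_force: 25.0
t53.0 shift [-0.024  0.004  0.951] roll -0.0005 | pos [0.6417 0.0609 0.135 ] z [-0.001 -0.001 -1.   ] w 0.457 F [ 0.1  1.  -2. ] 25.039548575878143
```

```bash
python3 -m pendant '[[0.453,[-0.02,0,0.2],0],[0.453,[-0.02,0,0.45],0],[0.453,[-0.02,0,0.65],0],[0.453,[-0.02,0,0.78],0],[0.453,[-0.02,0,0.85],0],[0.453,[-0.02,0,0.9],0],[0.453,[-0.02,0,0.92],0],[0.453,[-0.02,0,0.94],0],[0.453,[-0.02,0,0.94],0],[0.453,[-0.02,0,0.94],0]]'| grep -E "pos|force|wid"; python3 -m pendant '[[0.453,[0,0,0.009],0],[0.453,[0,0,0.009],0],[0.453,[0,0,0.009],0]]'| grep -E "pos|force"
```

```text
tool_pos: [0.6449, 0.0624, 0.0237]
contact_force: [-0.1, -0.3, -0.8]
gripper_width: 0.458
grasp_force: 25.0
tool_pos: [0.6444, 0.0624, 0.0219]
contact_force: [-0.3, 0.1, -1.1]
grasp_force: 25.0
```

```bash
python3 -m pendant '[[0.453,[0,0,0.007],0],[0.453,[0,0,0.007],0],[0.453,[0,0,0.007],0]]'| grep -E "pos|force"; python3 -m pendant '[[0.453,[0,0,0.004],0],[0.453,[0,0,0.004],0],[0.453,[0,0,0.004],0]]'| grep -E "pos|force"
```

```text
tool_pos: [0.6444, 0.0623, 0.021]
contact_force: [-0.8, -0.3, -1.3]
grasp_force: 25.0
tool_pos: [0.6444, 0.0623, 0.0209]
contact_force: [-0.4, -0.4, 2.5]
grasp_force: 25.2
```

```bash
python3 -m pendant '[[0.465,[0,0,0],0],[0.48,[0,0,0],0],[0.55,[0,0,0],0],[0.62,[0,0,0],0],[0.62,[0,0,0],0],[0.62,[0,0,-0.2],0],[0.62,[0,0,-0.5],0],[0.62,[0,0,-0.8],0],[0.55,[0,0,-1],0],[0.55,[0,0,-1],0]]'| grep -E "pos|force"; python3 -c "
from plan import *
go(.564,.235,.19)"
```

```text
tool_pos: [0.6476, 0.0623, 0.1463]
contact_force: [-0.2, 0.0, 0.3]
grasp_force: 0.0
t55.9 shift [ 0.837  1.36  -0.371] roll 0.0 | pos [0.6476 0.0623 0.1463] z [ 0.009 -0.    -1.   ] w 0.551 F [-0.2  0.   0.3] 0.0
```

```bash
python3 -m pendant '[[0.5,[0.1,0.1,-0.3],0],[0.5,[0.3,0.3,-0.6],0],[0.5,[0.42,0.68,-0.6],0],[0.5,[0.42,0.68,-0.6],0]]' | grep pos; python3 -m pendant '[[0.5,[0.2,0.3,0],0],[0.5,[0.42,0.68,0],0],[0.5,[0.42,0.68,0],0],[0.5,[0.42,0.68,0],0]]' | grep pos; python3 -c "
from plan import *
f,s=wgrab()
for c,st,m in blobs(f,(60,5,90),(125,60,220),None,60): print(c,st[4],wcast(f,c,.072,s).round(4))
for c,st,m in blobs(f,(0,60,15),(20,255,85),(200,120,340,300),150): 
    q=cv2.boxPoints(cv2.minAreaRect(np.argwhere(m)[:,::-1].astype(np.float32)));print(c,st); p=wcast(f,q,.115,s);print(p.round(4), p.mean(0))
go(.564,.272,.0755)
cv2.imwrite('pics/w9.png',f['img'][:,:,::-1])"
```

```text
tool_pos: [0.6016, 0.1529, 0.2131]
tool_pos: [0.5599, 0.2354, 0.2107]
[205.8 174. ] 716 [[0.5505 0.1781]]
[134.9 257.5] 227 [[0.6464 0.068 ]]
[430.9 306.8] 62 [[0.781  0.4711]]
[302.7 323.8] 136 [[0.7691 0.2728]]
[241.9 328. ] 266 [[0.7676 0.1895]]
[359.  347.5] 489 [[0.8372 0.3588]]
[231.2 229.2] [221 219  18  25 183]
[[0.5899 0.1934]
 [0.5845 0.2023]
 [0.6086 0.2144]
 [0.6143 0.2054]] [0.5993336  0.20387093]
[216.1 267.1] [208 240  16  60 438]
[[0.608  0.1787]
 [0.6093 0.1938]
 [0.6822 0.1822]
 [0.6812 0.1652]] [0.6451873  0.17998462]
t56.7 shift [0.002 0.316 1.128] roll 0.0002 | pos [0.5606 0.2345 0.211 ] z [-0.002 -0.001 -1.   ] w 0.499 F [-0.3 -0.8  0.3] 0.0
```

View pics/w9.png

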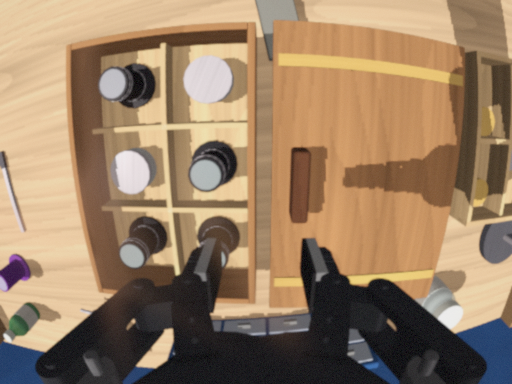

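All four loupes stand upright in their own cells: lenses at (115,83), (207,173), (138,250) and (217,245). The tins are at (208,80) and (132,172). The lid bar is centred at about (301,187).

```bash
python3 -c "
from plan import *
f,s=wgrab()
p=wcast(f,[(293,150),(309,150),(308,221),(291,221)],.115,s);print(p.round(4),p.mean(0))
go(*p.mean(0),.0755)"
```

```text
[[0.528  0.2681]
 [0.5293 0.2826]
 [0.5982 0.2778]
 [0.5964 0.2612]] [0.56295937 0.2724347 ]
t56.8 shift [0.015 0.322 1.131] roll -0.0002 | pos [0.5609 0.234  0.2113] z [-0.001 -0.001 -1.   ] w 0.501 F [ 0.6 -0.5 -0.7] 0.0
```

```bash
python3 -m pendant '[[0.5,[0.015,0.322,0.2],0],[0.5,[0.015,0.322,0.5],0],[0.5,[0.015,0.322,0.75],0],[0.5,[0.015,0.322,0.9],0],[0.5,[0.015,0.322,0.98],0],[0.5,[0.015,0.322,0.98],0]]' | grep -E "pos|force"; python3 -m pendant '[[0.5,[0,0,0.06],0],[0.5,[0,0,0.12],0],[0.5,[0,0,0.14],0],[0.5,[0,0,0.14],0],[0.3,[0,0,0.14],0],[0.2,[0,0,0.14],0],[0.16,[0,0,0.14],0],[0.14,[0,0,0.14],0],[0.14,[0,0,0.14],0]]'
```

```text
tool_pos: [0.5626, 0.2721, 0.0929]
contact_force: [0.9, -0.3, -0.1]
grasp_force: 0.0
time: 58.25
tool_pos: [0.5631, 0.272, 0.0789]
tool_rot: [-0.0, 0.052, 0.999, -0.002]
contact_force: [-2.0, -5.7, 3.4]
gripper_width: 0.176
grasp_force: 59.5
```

```bash
python3 -m pendant '[[0.12,[0,-0.06,0],0],[0.12,[0,-0.16,0],0],[0.12,[0,-0.26,0],0],[0.12,[0,-0.36,0],0],[0.12,[0,-0.46,0],0],[0.12,[0,-0.56,0],0],[0.12,[0,-0.66,0],0],[0.12,[0,-0.76,0],0],[0.12,[0,-0.86,0],0],[0.12,[0,-0.96,0],0]]' | grep -E "pos|force|wid";python3 -m pendant '[[0.12,[0,-0.1,0],0],[0.12,[0,-0.2,0],0],[0.12,[0,-0.3,0],0],[0.12,[0,-0.4,0],0],[0.12,[0,-0.5,0],0],[0.12,[0,-0.6,0],0],[0.12,[0,-0.7,0],0],[0.12,[0,-0.78,0],0],[0.12,[0,-0.85,0],0],[0.12,[0,-0.88,0],0]]'| grep -E "pos|force|wid";python3 -m pendant '[[0.12,[0,-0.02,0],0],[0.12,[0,-0.04,0],0],[0.12,[0,-0.06,0],0],[0.12,[0,-0.08,0],0],[0.12,[0,-0.08,0],0]]'| grep -E "pos|force|wid"
```

```text
tool_pos: [0.551, 0.1581, 0.0789]
contact_force: [-2.1, 2.2, 7.0]
gripper_width: 0.169
grasp_force: 60.0
tool_pos: [0.5398, 0.0527, 0.0789]
contact_force: [-3.5, 0.7, 7.5]
gripper_width: 0.169
grasp_force: 60.1
tool_pos: [0.5387, 0.0433, 0.0789]
contact_force: [-4.1, 1.3, 7.2]
gripper_width: 0.173
grasp_force: 60.2
```

```bash
python3 -m pendant '[[0.12,[0,-0.02,0],0],[0.12,[0,-0.04,0],0],[0.12,[0,-0.06,0],0],[0.12,[0,-0.06,0],0],[0.12,[0,-0.06,0],0]]'| grep -E "pos|force|wid"
```

```text
tool_pos: [0.5382, 0.0384, 0.0789]
contact_force: [-3.5, 8.1, 6.9]
gripper_width: 0.172
grasp_force: 60.1
```

```bash
python3 -m pendant '[[0.12,[0,-0.02,0],0],[0.12,[0,-0.04,0],0],[0.12,[0,-0.04,0],0],[0.12,[0,-0.04,0],0]]'| grep -E "pos|force|wid"
```

```text
tool_pos: [0.5383, 0.0385, 0.0789]
contact_force: [-0.8, 24.3, 5.1]
gripper_width: 0.17
grasp_force: 60.1
```

The end stop is reached, with 24 N and about 0.235 m of travel. I'll release and retreat.

```bash
python3 -m pendant '[[0.2,[0,0.02,0],0],[0.35,[0,0.04,0],0],[0.5,[0,0.04,0],0],[0.5,[0,0.04,0],0],[0.5,[0,0.04,-0.2],0],[0.5,[0,0.04,-0.5],0],[0.5,[0,0.04,-0.8],0],[0.5,[0,0.04,-1],0],[0.5,[0,0.04,-1],0]]'| grep -E "pos|force|wid"; python3 -m pendant '[[0.5,[0.3,0,-0.2],0],[0.5,[0.6,0,-0.4],0],[0.5,[0.8,0,-0.4],0],[0.5,[0.8,0,-0.4],0],[0.5,[0.8,0,-0.4],0]]'| grep -E "pos|force"; python3 -c "
from plan import *
f,s=wgrab()
f=manip.grab_frame('scene');cv2.imwrite('pics/s3.png',cv2.resize(f['img'][110:300,80:400,::-1],None,fx=2.5,fy=2.5,interpolation=cv2.INTER_CUBIC))"
```

```text
tool_pos: [0.5412, 0.0363, 0.203]
contact_force: [0.2, -0.1, -0.4]
gripper_width: 0.498
grasp_force: 0.0
tool_pos: [0.4427, 0.0469, 0.2448]
contact_force: [0.3, 0.7, -0.9]
grasp_force: 0.0
```

View pics/s3.png

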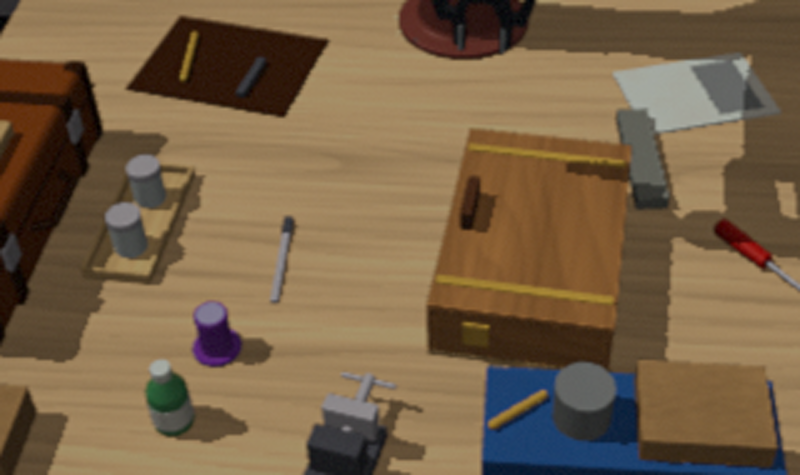

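The lid sits flush on the case, the canisters stand in the tray, and the bystanders are untouched. One numeric comparison of the lid stripes with the first frame, then I'll hand in.

```bash
python3 -c "
from plan import *
g=pickle.load(open('pics/scene.pkl','rb'));f=manip.grab_frame('scene')
for F in(g,f):
  for c,st,m in blobs(F,(18,150,90),(28,255,255),(250,150,345,260),40): print(c,st,cast(F,c,.09).round(4))
"
```

```text
[300.7 171.9] [269 167  64  11 206] [[0.429  0.1417]]
[291.8 225.8] [256 220  72  13 285] [[0.6679 0.1165]]
[297.1 171.5] [267 167  64   9 195] [[0.4277 0.1299]]
[289.4 225.5] [254 220  72  12 285] [[0.6671 0.1095]]
```

```bash
python3 -c "
from plant import manip
print(manip.job_done())"
```

```text
the job is handed in; nothing more can be done
None
```

The job is handed in: both tall canisters stand in the tray, all four loupes stand upright in their own compartments, the squat tins stayed in the case, and the lid is slid shut to its stop.

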